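Open the secret-catch jewellery box in the vitrine

TASK

One of the three brass rosettes on the sloping front of the wooden jewellery box under the glass shelf is its lid release: press them in gently one after another, straight into the slope, until the sprung lid pops up. Then slip closed fingers in under the front edge of the bobbing half-open lid and hold it still for about a second, and go on to ease it back until its stay clicks and it stands open by itself; take the hand away and leave the cup, saucer and vase where they stand.

Things in the scene. Friction and masses are not known exactly. Their poses are not given: they have to be found in the camera images.
- box: Walnut jewellery box, fixed, 168 mm deep (x) with its sloping front, 200 wide, 67 high. Origin on the table under it; x from the slope to the hinge at the back, y left, z up. Slope: from x=-24, z=48 mm down to x=-76, z=11; its outward normal leans 35 deg from vertical towards -x. Open compartment behind it: x=-16 to 84 mm, front wall 47 high, so an 8 mm gap runs under the closed lid.
- rosette_a_face (a point): Centre of the outer face of one of three brass rosettes, 34 mm across, 12 mm proud of the slope. Site z points straight out of the slope; it presses in along -z: travel 9 mm, sprung 1.5 N at rest to 4.2 N fully in (keep under 25 N). Which of the three is the release changes each time and cannot be seen or felt: only the lid tells.
- rosette_b_face (a point): The same point of another of the three rosettes. They stand side by side along the box's y, 58 mm apart, in an order that changes each time; all look alike. The release lets the lid go at 4 to 6 mm of travel, the other two only spring in and out.
- rosette_c_face (a point): The same point of another of the three rosettes.
- lid (a joint): Lid angle in rad about the hinge: 0 closed (latched); about 0.36 once popped up (sprung balance; it bobs between 0 and 0.7 for a few seconds); the stay clicks as the lid is pushed past 0.82; it then stands by itself at about 0.91; stop at 0.94. Pushing its underside at the front edge opens it: about 1 N near the balance, up to 10 N at the click.
- hinge_line (a point): Middle of the lid's hinge line, at the rear upper edge of the box, 55 mm above the table; the hinge runs along the box's y.
- lid_lip (a point): Middle of the lower front edge of the lid, which is a flat panel 100 mm from hinge to front edge, 200 wide, 12 thick. The point turns with the lid: its x points along the lid to the hinge, its z out of the lid's top face. Fingers must reach some 15 mm in under this edge before they lift; pushed at its front face the lid only jams against its hinge.
- shelf_edge (a point): Middle of the lower front edge of the fixed glass shelf that stands over the lid, 330 mm above the table; the pane is 8 mm thick, 740 wide (along the point's y), 240 deep (along +x), on four posts 16 mm thick near its corners. It lies just above the rosettes, so a hand pointing straight down does not fit on them.
- saucer: White saucer 116 mm across beside the right side of the box; origin at the centre of its underside. Leave alone.
- cup: White coffee cup, 72 mm across, 58 high, on the saucer; origin at the centre of its underside. Leave alone.
- vase: Cobalt glass vase, 68 mm across, 125 high, beside the left side of the box; origin at the centre of its underside. Leave alone.

How it is judged:
On the way, in this order (a step that is already met when the one before it is completed fails the run):
1. the release is pressed and the lid springs up (value of joint lid above 0.12 rad), for 0.05 s.
2. the fingers touch the half-open lid and hold it still for half a second (contact force between the fingers and lid above 0.1 N and value of joint lid between 0.12 and 0.78 rad and velocity of joint lid between -0.15 and 0.15 rad/s), for 0.5 s.
At the end, for the whole second after the job is handed in: The lid stands open behind its stay (more than 0.87 rad) and still, let go; cup, saucer and vase within 15 mm of where they stood (value of joint lid above 0.87 rad and velocity of joint lid between -0.1 and 0.1 rad/s and distance of each of cup, saucer, vase from where it was at the start of the episode below 0.015 m); the robot touches nothing.
It fails at once if the box is pressed or struck with more than 50 N (contact force between any of the arm, the fingers and box above 50 N).
It fails at once if a rosette is pressed with more than 50 N (contact force between the fingers and rosette_a above 50 N or contact force between the fingers and rosette_b above 50 N or contact force between the fingers and rosette_c above 50 N).
It fails at once if an ornament is pushed over or about (distance of any of cup, vase, saucer from where it was at the start of the episode above 0.03 m).
It also fails if it takes over 58 s, if anything falls off the work surface, if the arm or the gripper's body presses on something with over 40 N, if the wrist force passes 120 N, or if a joint passes its speed limit or range.

ROBOT

A 6-joint arm with a two-finger parallel gripper is mounted at the origin on the work surface. World frame = base frame: x ahead of the robot, y to its left, z up, the work surface at z = 0. Lengths are in m, angles in rad, forces in N, time in s.
With the tool pointing down it reaches from about 0.35 to 0.975 m from the base axis. Payload 4.9 kg.
Tool frame: the origin (TCP) lies at the very end of the fingers, on their centre line; the grasp point (between the pads) lies 19 mm behind it (manip.hold_point_z is the distance from the TCP to the grasp point, in m); z points along the fingers, y is the direction in which the jaws open and shut (so a half turn about z gives the same grasp; the last joint's range is limited). The gripper opens to 85 mm and grips with 20 to 120 N. Pads are 22 mm wide; open, the fingers measure 114 mm over their backs; the gripper's body (76 mm by 85 mm) begins 54 mm behind the grasp point. The pads swing forward as they close: fully open they stand 13 mm farther back than shut.
Start: joints at [-1.452, 0.053, 1.613, -0, 1.476, -0.119], TCP at [0.147, -0.607, 0.192] pointing down, gripper open.
Joint ranges: [-3.01, 3.01], [-1.01, 2.22], [0.06, 2.58], [-1.02, 4.17], [0.09, 2.62], [-3.14, 3.14]. Speed limits (rad/s): [2.57, 2.57, 3.14, 3.14, 3.14, 3.14].

INTERFACE

Orientations are given as a unit quaternion [w, x, y, z].
In Python, from plant import manip gives the robot as it stands. The module is installed in compiled form; this text tells all that it offers.
- The arm moves only by the shell command python3 -m creep 'ROWS'. ROWS is JSON, a list of rows, each a list of 7 numbers: the turn, a rotation vector about the tool's x, y, z in degrees, then the shift along the tool's x, y, z in m, then the opening, from 0 (shut) to 1 (fully open). In form: [[ax, ay, az, tx, ty, tz, jaw], ...]. A call has 1 to 20 rows; each row shifts and turns the commanded pose from where the row before left it, along the tool's axes as they then stand; what a row does not reach is not made up. A row lasts 1/12 s, in which the tool goes at most 41.7 mm and 7.16 degrees, less where a joint would pass 70% of its speed; a pose out of reach is approached as far as the arm can. A call is refused whole if a number of a shift passes 0.0417 or a number of a turn 7.16, either way. A call with a gripper value outside its range is refused whole. The fingers move at their own pace and stop on an object; the grip force is fixed at half the most. Time passes only in rows, so rows that do not move let the fingers close. It gives the time, the measured TCP pose, the force and the opening at its end, in the units of the state.
- manip.state(): the state, without advancing time (a new reading comes with each control period).
- manip.grab_frame(name): name is "side" or "top"; returns the picture (400x640x3 uint8, blue, green, red); there is no depth.
- manip.get_calibration(name): a dict with "fx", "fy", "cx", "cy" (pixels), "xyz" and "attitude" of the camera in the world. Camera axes: x right, y down, z forward; pixel columns grow to the right and rows downward; lengths in m; the calibration is good to about 2 mm. A picture is of the moment at which its call begins. get_calibration takes no time and is no camera call.
- manip.job_done(): hands the job in, once; it reports no verdict.
Trained networks look in the newest picture that a camera, given by its name, has taken for a name from the list of things; names that differ only in an ending like _2 or _b are one class to them, and where a whole thing is asked for, a point or a joint stands for the part that bears it (a point fixed in the world has none). Each returns a list of dicts, best first, with "confidence" (0 to 1); they miss things now and then, are a little off and sometimes report something else, mostly with a low value. They report only what shows in the picture. A call takes as long as a camera call.
- manip.cut_out(target, camera): "pixels" (400x640 bool, what is visible of it) and "rect" ([left, top, right, bottom] in pixels, round what is visible of it).
The state is a dict: "time": time; "joint_pos": joint angles; "joint_vel": joint speeds; "joint_efforts": joint torques, N m; "tool_pos": TCP position; "tool_rot": TCP orientation; "contact_force": force on the tool from outside, world axes, zero at the start; "ft_torque": the same for the moment, N m; "gripper_width": opening from 0.0 (shut) to 1.0 (fully open).
Only numpy, scipy, OpenCV 4.12 (cv2) and the standard library are available. Lean on these libraries where they do the work, as an engineer would, in place of code of your own. Each camera call takes 0.05 s, during which the arm holds its last target.

## Working session

There is one attempt and no reset: what is moved stays moved. The work goes in short steps, Python scripts to look and compute and a shell command to move; the robot and the scene stay as the last step left them, time stands still between calls to the robot, and variables do not carry over. Pictures are saved under pics/ and viewed, and the job is handed in when it is done.

```bash
mkdir -p pics; python3 - <<'E'
from plant import manip
import cv2
print(manip.state())
for n in ("side","top"):
    cv2.imwrite(f"pics/{n}0.png",manip.grab_frame(n)); print(n,manip.get_calibration(n))
    for t in ("rosette_a_face","lid_lip","box","cup","saucer","vase","shelf_edge"):
        try:
            for d in manip.cut_out(t,n)[:4]: 
                import numpy as np
                ys,xs=np.nonzero(d["pixels"]); print(t,round(d["confidence"],2),d["rect"],xs.mean().round(1),ys.mean().round(1),len(xs))
        except Exception as e: print(t,e)
E
```

```text
{'time': 0.0, 'joint_pos': array([-1.45199673e+00,  5.33830101e-02,  1.61425989e+00,  4.77851050e-06,
        1.47601135e+00, -1.19006508e-01]), 'joint_vel': array([-0.00033705, -0.00039879, -0.00223135, -0.00065254, -0.00043442,
        0.00022518]), 'joint_efforts': array([-2.49617529e-03, -3.93683124e+01, -3.70177853e+01, -1.15689622e-04,
        7.26496830e-03, -3.35349583e-06]), 'tool_pos': array([ 0.14714733, -0.60672003,  0.19116727]), 'tool_rot': array([-1.03079692e-03,  9.92938856e-01,  1.18622784e-01,  2.48494006e-06]), 'contact_force': array([-0.15134646,  1.38781688, -1.08288825]), 'ft_torque': array([-0.01134027,  0.07906058, -0.05609452]), 'gripper_width': 1.0000008265503448}
side {'fx': 361.78702200066743, 'fy': 361.78702200066743, 'cx': 317.5533339835912, 'cy': 197.33797718931615, 'xyz': array([0.34901817, 0.55427916, 0.61886112]), 'attitude': array([ 0.09339022, -0.16202095,  0.86104846, -0.47288796])}
rosette_a_face 0.53 [305.6, 291.1, 321.6, 311.5] 312.7 302.1 209
rosette_a_face 0.23 [263.7, 253.7, 318.1, 278.8] 296.1 263.7 286
rosette_a_face 0.16 [183.0, 339.7, 22
[... 311 characters left out ...]
saucer 0.63 [266.0, 253.1, 318.0, 275.9] 299.6 263.6 193
vase 0.93 [180.9, 337.7, 226.6, 398.0] 202.8 373.2 2025
vase 0.36 [207.9, 263.2, 328.5, 385.0] 267.5 323.8 8366
shelf_edge 0.68 [0.8, 91.7, 375.3, 400.0] 166.7 240.8 48491
top {'fx': 493.7849920728032, 'fy': 493.7849920728032, 'cx': 314.4793721050908, 'cy': 206.00348395063435, 'xyz': array([0.48331116, 0.0041732 , 1.30237951]), 'attitude': array([ 0.03118093, -0.70129175,  0.71137612, -0.03408304])}
rosette_a_face 0.68 [279.3, 222.9, 291.4, 231.6] 285.1 225.5 136
box 0.77 [222.6, 221.7, 301.2, 236.8] 257.6 228.4 712
shelf_edge 0.55 [81.9, 92.0, 460.3, 227.8] 273.5 158.6 45453
shelf_edge 0.17 [256.6, 224.9, 271.4, 233.5] 262.2 227.3 121
```

View pics/side0.png

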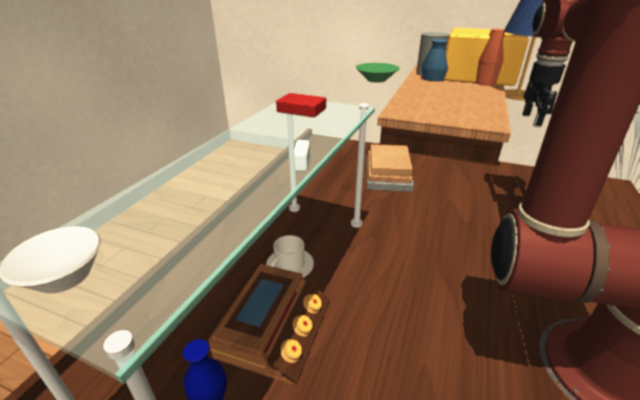

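View pics/top0.png

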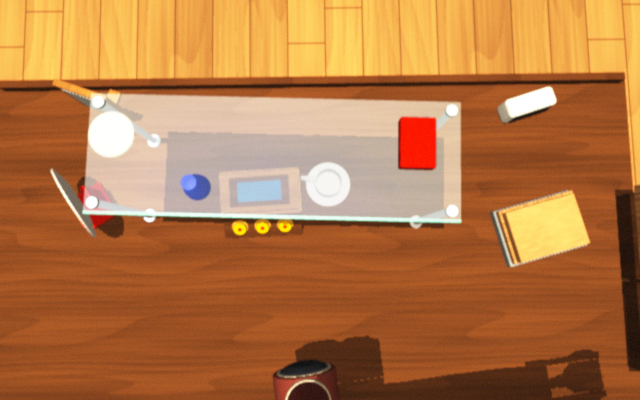

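```bash
cat > h.py <<'E'
import numpy as np, cv2
from scipy.spatial.transform import Rotation as R
from scipy.optimize import least_squares
from plant import manip
def rot(q): return R.from_quat([q[1],q[2],q[3],q[0]])
def proj(c,P):
    k=manip.get_calibration(c); p=rot(k["attitude"]).inv().apply(np.atleast_2d(P)-k["xyz"])
    return np.c_[k["fx"]*p[:,0]/p[:,2]+k["cx"],k["fy"]*p[:,1]/p[:,2]+k["cy"]]
def ray(c,uv):
    k=manip.get_calibration(c); d=np.array([(uv[0]-k["cx"])/k["fx"],(uv[1]-k["cy"])/k["fy"],1]); return k["xyz"],rot(k["attitude"]).apply(d)
def onz(c,uv,z):
    o,d=ray(c,uv); return o+d*(z-o[2])/d[2]
E
python3 - <<'E'
from h import *
for c,b in (("side",(265,280,335,370)),("top",(225,215,300,240))):
    im=cv2.imread(f"pics/{c}0.png"); hsv=cv2.cvtColor(im,cv2.COLOR_BGR2HSV)
    m=cv2.inRange(hsv,(15,120,150),(38,255,255)); z=np.zeros_like(m); z[b[1]:b[3],b[0]:b[2]]=m[b[1]:b[3],b[0]:b[2]]
    n,_,st,ce=cv2.connectedComponentsWithStats(z)
    for i in range(1,n):
        if st[i,4]>15: print(c,st[i],ce[i].round(1),onz(c,ce[i],.039).round(4))
for c,b in (("side",(170,225,350,400)),("top",(170,150,360,250))):
    im=cv2.imread(f"pics/{c}0.png")[b[1]:b[3],b[0]:b[2]]
    s=min(800/im.shape[1],600/im.shape[0]); cv2.imwrite(f"pics/{c}0z.png",cv2.resize(im,None,fx=s,fy=s,interpolation=cv2.INTER_CUBIC)); print(s)
E
```

```text
side [306 294  16  20 208] [313.6 303.8] [0.5474 0.086  0.039 ]
side [294 315  19  22 279] [302.8 325.6] [0.5466 0.143  0.039 ]
side [281 339  21  24 353] [290.9 350.6] [0.5451 0.2001 0.039 ]
top [254 219  17  16 200] [262. 226.] [0.5507 0.1333 0.039 ]
top [231 220  18  16 209] [239.6 227.3] [0.5481 0.1905 0.039 ]
top [276 220  18  13 175] [284.6 225.4] [0.5514 0.0753 0.039 ]
3.4285714285714284
4.2105263157894735
```

View pics/side0z.png

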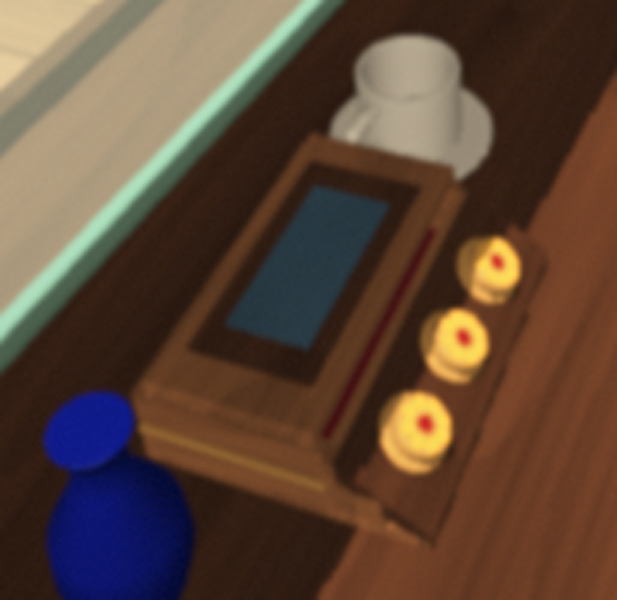

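View pics/top0z.png

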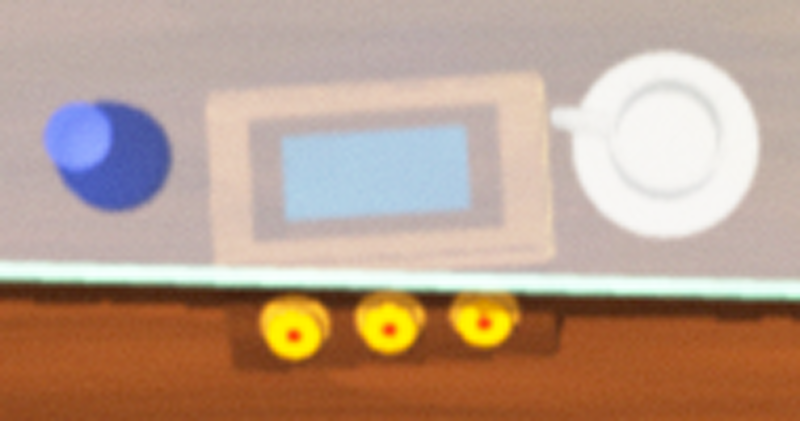

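```bash
python3 - <<'E'
from h import *
S=np.array([(425,424),(463,338),(497,262)])/3.42857+[170,225]
T=np.array([(293,335),(389,329),(484,323)])/4.2105+[170,150]
# box corners: lid top front-left(y+)/right, in side & top ; local
def f(p):
    x,y,a,lx,lz=p; r=R.from_euler('z',a)
    P=np.array([[lx,d,lz] for d in(.058,0,-.058)]); W=r.apply(P)+[x,y,0]
    L=r.apply(np.array([[.084,.1,.067],[.084,-.1,.067],[-.016,-.1,.067]]))+[x,y,0]
    sl=np.array([(140,395),(318,136),(462,182)])/3.42857+[170,225]
    tl=np.array([(207,96),(543,73),(553,258)])/4.2105+[170,150]
    return np.r_[(proj("side",W)-S).ravel(),(proj("top",W)-T).ravel(),.5*(proj("side",L)-sl).ravel(),.3*(proj("top",L)-tl).ravel(),(lx+.057)*1000,(lz-.039)*1000]
s=least_squares(f,[.59,.13,0,-.057,.039]); print(s.x.round(4),s.fun.round(1))
print(np.degrees(s.x[2]))
for uvS,uvT in zip(S,T):
    o1,d1=ray("side",uvS);o2,d2=ray("top",uvT)
    t=np.linalg.lstsq(np.c_[d1,-d2],o2-o1,rcond=None)[0]; print((o1+d1*t[0]).round(4),(o2+d2*t[1]).round(4))
# shelf edge
for u in ((84,213),(460,222)): print(onz("top",u,.33))
E
```

```text
[ 0.601   0.1384  0.0532 -0.0565  0.0384] [ 0.4 -0.4  0.3 -0.5  0.1 -0.5 -1.1  0.4 -1.2  0.3 -1.2  0.2  0.3 -1.9
 -0.8 -1.  -0.7 -2.7 -0.6  0.7 -0.8  0.8 -0.8 -0.6  0.5 -0.6]
3.0457118870011604
[0.5433 0.1915 0.0339] [0.5427 0.1912 0.0339]
[0.5464 0.1331 0.0333] [0.5456 0.1328 0.0332]
[0.5489 0.0749 0.0337] [0.5484 0.0748 0.0337]
[0.56587836 0.45416847 0.33      ]
[ 0.53755678 -0.28721198  0.33      ]
```

```bash
cat >> h.py <<'E'
YAW=np.radians(3.05); BOX=np.array([.601,.1385,0])
Rb=R.from_euler('z',YAW)
def w(p): return Rb.apply(p)+BOX
def loc(p): return Rb.inv().apply(np.asarray(p)-BOX)
def tool(t): # tilt from vertical-down, deg, tool x up/forward
    t=np.radians(t); z=Rb.apply([np.sin(t),0,-np.cos(t)]); x=Rb.apply([np.cos(t),0,np.sin(t)]); return R.from_matrix(np.c_[x,np.cross(z,x),z])
def to(p,tilt=None,s=None):
    s=s or manip.state(); r=rot(s["tool_rot"]); 
    print("shift tool mm",(1000*r.inv().apply(np.asarray(p)-s["tool_pos"])).round(1), "turn", None if tilt is None else (r.inv()*tool(tilt)).as_rotvec(degrees=True).round(2))
def show():
    s=manip.state(); r=rot(s["tool_rot"]); z=Rb.inv().apply(r.as_matrix()[:,2])
    print("t",round(s["time"],2),"tcp",s["tool_pos"].round(4),"loc",(1000*loc(s["tool_pos"])).round(1),"tilt",np.degrees(np.arctan2(z[0],-z[2])).round(1),"zy",z[1].round(3),"F",s["contact_force"].round(2),"q",s["joint_pos"].round(2),"g",round(s["gripper_width"],2))
E
python3 - <<'E'
from h import *
show(); to([.46,.07,.17],35); to([.46,.07,.17],0)
E
```

```text
t 0.8 tcp [ 0.1472 -0.6074  0.1924] loc [-492.8 -720.7  192.4] tilt -0.0 zy -0.0 F [-0.28  0.19  0.1 ] q [-1.45  0.05  1.61 -0.    1.48 -0.12] g 1.0
shift tool mm [ 463.5 -584.7   22.4] turn [-3.23 34.9  10.25]
shift tool mm [ 463.5 -584.7   22.4] turn [ 0.    0.   10.58]
```

```bash
python3 -m creep '[[0,0,0,0.0232,-0.0292,0.001,0],[0,0,0,0.0232,-0.0292,0.001,0],[0,0,0,0.0232,-0.0292,0.001,0],[0,0,0,0.0232,-0.0292,0.001,0],[0,0,0,0.0232,-0.0292,0.001,0],[0,0,0,0.0232,-0.0292,0.001,0],[0,0,0,0.0232,-0.0292,0.001,0],[0,0,0,0.0232,-0.0292,0.001,0],[0,0,0,0.0232,-0.0292,0.001,0],[0,0,0,0.0232,-0.0292,0.001,0],[0,0,0,0.0232,-0.0292,0.001,0],[0,0,0,0.0232,-0.0292,0.001,0],[0,0,0,0.0232,-0.0292,0.001,0],[0,0,0,0.0232,-0.0292,0.001,0],[0,0,0,0.0232,-0.0292,0.001,0],[0,0,0,0.0232,-0.0292,0.001,0],[0,0,0,0.0232,-0.0292,0.001,0],[0,0,0,0.0232,-0.0292,0.001,0],[0,0,0,0.0232,-0.0292,0.001,0],[0,0,0,0.0232,-0.0292,0.001,0]]'; python3 - <<'E'
from h import *
show(); to([.50,.0765,.12],35)
E
```

```text
time: 2.47
tool_pos: [0.4611, 0.0715, 0.1727]
tool_rot: [0.0, 0.993, 0.119, 0.001]
contact_force: [0.3, -1.2, 0.1]
gripper_width: 0.004
t 2.47 tcp [0.4611 0.0715 0.1727] loc [-143.2  -59.4  172.7] tilt 0.1 zy -0.0 F [ 0.29 -1.22  0.09] q [-0.01 -0.33  1.99 -0.    1.48  1.33] g 0.0
shift tool mm [38.9  4.3 52.7] turn [-3.22 34.84 10.28]
```

```bash
python3 -m creep '[[-0.64,6.97,2.05,0,0,0,0],[-0.64,6.97,2.05,0,0,0,0],[-0.64,6.97,2.05,0,0,0,0],[-0.64,6.97,2.05,0,0,0,0],[-0.64,6.97,2.05,0,0,0,0],[0,0,0,0,0,0,0]]'; python3 - <<'E'
from h import *
show()
for ly in (-.058,0,.058): print((1000*w([-.06,ly,.0365])).round(1))
to(w(np.array([-.06,-.058,.0365])+.03*np.array([-.5736,0,.8192])),35)
E
```

```text
time: 2.97
tool_pos: [0.4556, 0.07, 0.1652]
tool_rot: [-0.008, 0.956, 0.027, 0.293]
contact_force: [-1.6, -0.6, -1.8]
gripper_width: 0.002
t 2.97 tcp [0.4556 0.07   0.1652] loc [-148.9  -60.7  165.2] tilt 34.1 zy 0.002 F [-1.6  -0.57 -1.82] q [-0.05 -0.92  2.45  0.07  1.03  1.44] g 0.0
[544.2  77.4  36.5]
[541.1 135.3  36.5]
[538.  193.2  36.5]
shift tool mm [  0.9  -2.5 126.4] turn [-0.12  0.87  0.15]
```

```bash
python3 -m creep '[[0,0,0,0,0,0.03,0],[0,0,0,0,0,0.03,0],[0,0,0,0,0,0.03,0],[0,0.5,0,0,-0.002,0.02,0],[0,0,0,0,0,0,0],[0,0,0,0,0,0,0]]'; python3 - <<'E'
from h import *
show()
to(w(np.array([-.06,-.058,.0365])),35)
cv2.imwrite("pics/s1.png",manip.grab_frame("side")[200:400,150:450]); cv2.imwrite("pics/t1.png",manip.grab_frame("top")[150:300,150:450])
a=cv2.resize(cv2.imread("pics/s1.png"),(600,400),interpolation=2);b=cv2.resize(cv2.imread("pics/t1.png"),(600,300),interpolation=2)
cv2.imwrite("pics/s1.png",a);cv2.imwrite("pics/t1.png",b)
E
```

```text
time: 3.47
tool_pos: [0.5226, 0.0749, 0.0803]
tool_rot: [-0.008, 0.955, 0.027, 0.296]
contact_force: [0.7, 0.5, -0.6]
gripper_width: 0.003
t 3.47 tcp [0.5226 0.0749 0.0803] loc [-81.7 -59.3  80.3] tilt 34.5 zy 0.002 F [ 0.7   0.48 -0.58] q [-0.03 -0.54  2.39  0.07  0.69  1.44] g 0.0
shift tool mm [-7.  -1.2 48.4] turn [-0.11  0.5   0.2 ]
```

View pics/s1.png

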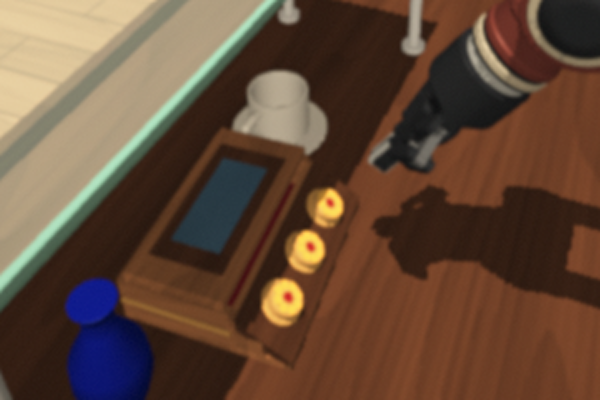

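View pics/t1.png

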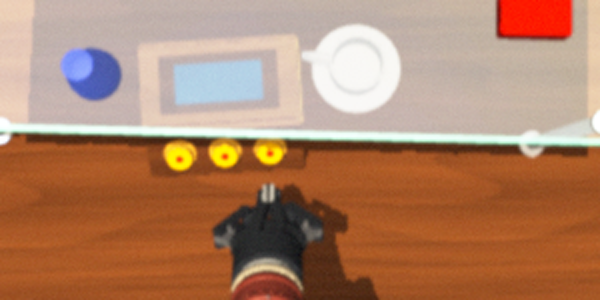

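```bash
python3 - <<'E'
from h import *
p=manip.state()["tool_pos"]; print(proj("side",p),proj("top",p))
E
python3 -m creep '[[0,0.4,0,-0.003,-0.0005,0.018,0],[0,0,0,-0.003,0,0.018,0],[0,0,0,0,0,0,0]]'; python3 - <<'E'
from h import *
show()
to(w(np.array([-.06,-.058,.0365])),35)
E
```

```text
[[326.49114875 287.69946059]] [[283.87373852 235.70525266]]
time: 3.82
tool_pos: [0.5377, 0.0762, 0.0475]
tool_rot: [-0.008, 0.953, 0.027, 0.301]
contact_force: [-0.4, 0.3, -0.8]
gripper_width: -0.006
t 3.82 tcp [0.5377 0.0762 0.0475] loc [-66.5 -58.8  47.5] tilt 35.1 zy 0.002 F [-0.38  0.3  -0.81] q [-0.02 -0.42  2.38  0.08  0.58  1.44] g -0.01
shift tool mm [-1.  -0.8 12.7] turn [-0.09 -0.05  0.18]
```

```bash
python3 - <<'E'
from h import *
p=manip.state()["tool_pos"]
out=[]
for c,(x0,y0,x1,y1) in (("side",(280,240,400,340)),("top",(230,200,350,300))):
    im=manip.grab_frame(c); k=4; z=cv2.resize(im[y0:y1,x0:x1],None,fx=k,fy=k,interpolation=2)
    u=proj(c,p)[0]; print(c,u); cv2.drawMarker(z,(int((u[0]-x0)*k),int((u[1]-y0)*k)),(0,255,0),1,14)
    cv2.imwrite(f"pics/{c}2.png",z)
show()
E
```

```text
side [319.72847804 298.77251379]
top [284.11380541 230.63867233]
t 3.92 tcp [0.5385 0.0763 0.0498] loc [-65.7 -58.8  49.8] tilt 35.3 zy 0.001 F [0.13 0.29 0.26] q [-0.02 -0.43  2.38  0.08  0.58  1.44] g -0.0
```

View pics/side2.png

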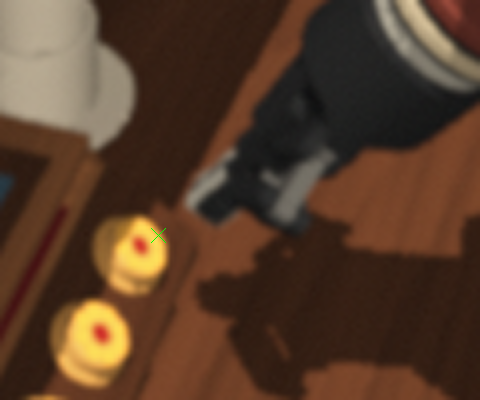

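View pics/top2.png

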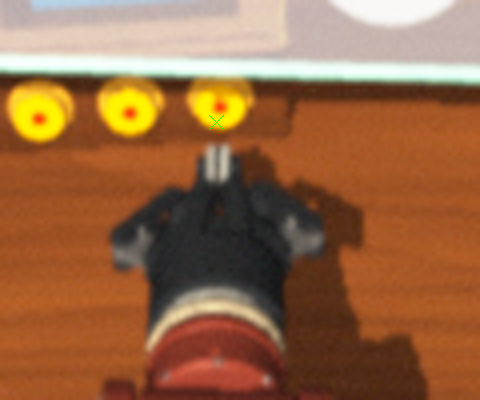

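```bash
python3 - <<'E'
from h import *
uvS=(330-.5,291);uvT=(284.2,236.7)
o1,d1=ray("side",uvS);o2,d2=ray("top",uvT)
t=np.linalg.lstsq(np.c_[d1,-d2],o2-o1,rcond=None)[0]; a,b=(o1+d1*t[0]),(o2+d2*t[1]); print(a,b)
s=manip.state(); print((rot(s["tool_rot"]).inv().apply((a+b)/2-s["tool_pos"])*1000).round(1))
E
```

```text
[0.51776935 0.07343655 0.0749091 ] [0.52148661 0.07453882 0.07508793]
[ -1.    1.2 -31.5]
```

```bash
python3 -m creep '[[0,0,0,0,0,0.004,0],[0,0,0,0,0,0.004,0],[0,0,0,0,0,0,0]]';  python3 -m creep '[[0,0,0,0,0,0.003,0],[0,0,0,0,0,0.003,0],[0,0,0,0,0,0,0]]'; python3 - <<'E'
from h import *
show()
E
```

```text
time: 4.17
tool_pos: [0.5433, 0.0765, 0.0429]
tool_rot: [-0.008, 0.953, 0.027, 0.303]
contact_force: [-1.0, -0.1, -0.3]
gripper_width: -0.001
time: 4.42
tool_pos: [0.5461, 0.0767, 0.0367]
tool_rot: [-0.008, 0.953, 0.027, 0.302]
contact_force: [0.4, 0.6, 0.6]
gripper_width: 0.001
t 4.42 tcp [0.5461 0.0767 0.0367] loc [-58.1 -58.8  36.7] tilt 35.2 zy 0.001 F [0.37 0.62 0.61] q [-0.02 -0.37  2.37  0.09  0.54  1.43] g 0.0
```

```bash
python3 -m creep '[[0,0,0,0,0,0.003,0],[0,0,0,0,0,0,0]]';  python3 -m creep '[[0,0,0,0,0,0.003,0],[0,0,0,0,0,0,0]]'; python3 - <<'E'
from h import *
show()
for c,(x0,y0,x1,y1) in (("side",(260,240,380,340)),("top",(230,200,350,300))):
    im=manip.grab_frame(c); k=4; z=cv2.resize(im[y0:y1,x0:x1],None,fx=k,fy=k,interpolation=2)
    cv2.imwrite(f"pics/{c}3.png",z)
show()
E
```

```text
time: 4.58
tool_pos: [0.5478, 0.0768, 0.0342]
tool_rot: [-0.008, 0.953, 0.027, 0.302]
contact_force: [-0.7, -0.0, 0.6]
gripper_width: -0.002
time: 4.75
tool_pos: [0.5496, 0.0769, 0.0318]
tool_rot: [-0.008, 0.953, 0.027, 0.302]
contact_force: [0.7, 1.0, 0.3]
gripper_width: 0.001
t 4.75 tcp [0.5496 0.0769 0.0318] loc [-54.6 -58.8  31.8] tilt 35.2 zy 0.001 F [0.68 0.99 0.27] q [-0.02 -0.35  2.36  0.09  0.52  1.43] g 0.0
t 4.85 tcp [0.5495 0.0769 0.0321] loc [-54.7 -58.7  32.1] tilt 35.2 zy 0.001 F [-0.36 -0.04 -0.25] q [-0.02 -0.35  2.36  0.09  0.52  1.43] g 0.0
```

View pics/side3.png

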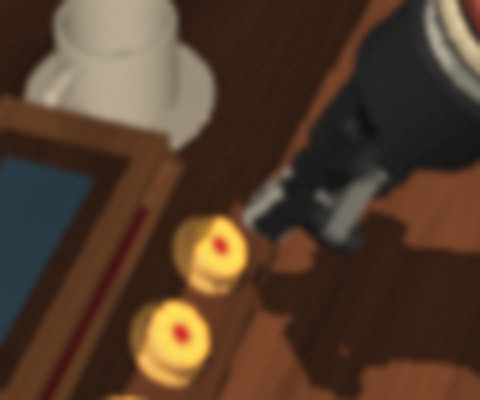

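View pics/top3.png

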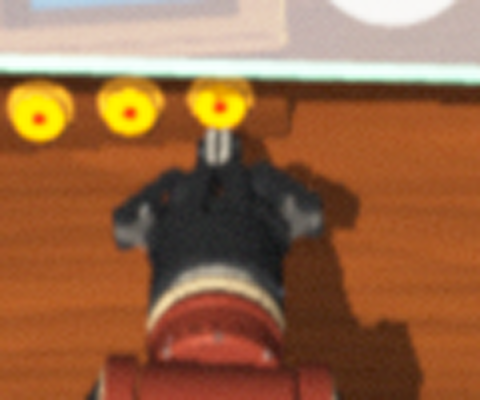

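```bash
python3 -m creep '[[0,0,0,0,0,0.004,0],[0,0,0,0,0,0.004,0],[0,0,0,0,0,0,0]]';  python3 -m creep '[[0,0,0,0,0,0.003,0],[0,0,0,0,0,0.0,0]]';python3 -m creep '[[0,0,0,0,0,0.003,0],[0,0,0,0,0,0.0,0]]'; python3 - <<'E'
from h import *
show()
for c,(x0,y0,x1,y1) in (("side",(260,240,380,340)),):
    im=manip.grab_frame(c); k=4; z=cv2.resize(im[y0:y1,x0:x1],None,fx=k,fy=k,interpolation=2)
    cv2.imwrite(f"pics/{c}4.png",z)
show()
E
```

```text
time: 5.1
tool_pos: [0.5541, 0.0772, 0.0249]
tool_rot: [-0.008, 0.953, 0.027, 0.302]
contact_force: [0.5, -0.6, 0.7]
gripper_width: 0.004
time: 5.27
tool_pos: [0.5559, 0.0773, 0.0227]
tool_rot: [-0.008, 0.953, 0.027, 0.302]
contact_force: [0.6, -0.0, 0.2]
gripper_width: -0.004
time: 5.43
tool_pos: [0.5577, 0.0774, 0.0205]
tool_rot: [-0.008, 0.953, 0.027, 0.302]
contact_force: [0.4, 0.0, -0.7]
gripper_width: 0.0
t 5.43 tcp [0.5577 0.0774 0.0205] loc [-46.5 -58.7  20.5] tilt 35.2 zy 0.001 F [ 0.37  0.   -0.67] q [-0.02 -0.3   2.34  0.09  0.48  1.43] g 0.0
t 5.48 tcp [0.5576 0.0774 0.0205] loc [-46.6 -58.7  20.5] tilt 35.2 zy 0.001 F [-0.15 -0.98  0.09] q [-0.02 -0.3   2.34  0.09  0.48  1.43] g 0.0
```

View pics/side4.png

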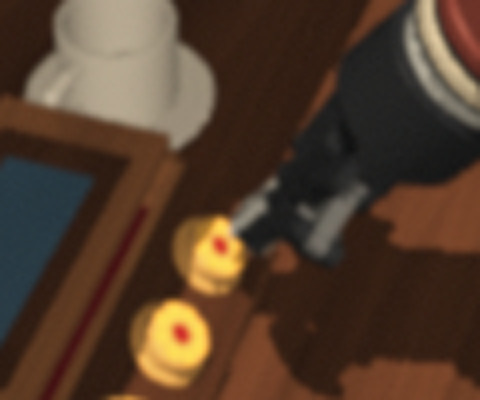

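```bash
for i in 1; do python3 -m creep '[[0,0,0,0,0,0.003,0],[0,0,0,0,0,0.0,0]]';python3 -m creep '[[0,0,0,0,0,0.003,0],[0,0,0,0,0,0.0,0]]';python3 -m creep '[[0,0,0,0,0,0.003,0],[0,0,0,0,0,0.0,0]]';  done | grep -E "tool_pos|force"; python3 - <<'E'
from h import *
show()
for c,(x0,y0,x1,y1) in (("side",(260,240,380,340)),):
    im=manip.grab_frame(c); k=4; z=cv2.resize(im[y0:y1,x0:x1],None,fx=k,fy=k,interpolation=2)
    cv2.imwrite(f"pics/{c}5.png",z)
show()
E
```

```text
tool_pos: [0.5594, 0.0775, 0.0181]
contact_force: [0.8, 1.0, 0.0]
tool_pos: [0.5611, 0.0776, 0.0156]
contact_force: [-0.8, 0.1, -0.6]
tool_pos: [0.5628, 0.0777, 0.0131]
contact_force: [0.2, 0.0, 0.3]
t 5.98 tcp [0.5628 0.0777 0.0131] loc [-41.3 -58.7  13.1] tilt 35.2 zy 0.001 F [0.2  0.04 0.28] q [-0.02 -0.26  2.33  0.1   0.46  1.42] g -0.0
t 6.03 tcp [0.5628 0.0777 0.0132] loc [-41.4 -58.7  13.2] tilt 35.2 zy 0.001 F [ 0.43 -0.09 -0.15] q [-0.02 -0.26  2.33  0.1   0.46  1.42] g -0.0
```

View pics/side5.png

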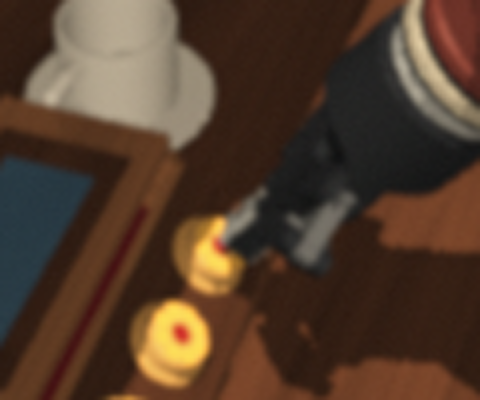

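```bash
for i in 1; do python3 -m creep '[[0,0,0,0,0,0.002,0],[0,0,0,0,0,0.0,0]]';python3 -m creep '[[0,0,0,0,0,0.002,0],[0,0,0,0,0,0.0,0]]';python3 -m creep '[[0,0,0,0,0,0.002,0],[0,0,0,0,0,0.0,0]]';  done | grep -E "tool_pos|force"; python3 - <<'E'
from h import *
for c,(x0,y0,x1,y1) in (("side",(260,240,380,340)),):
    im=manip.grab_frame(c); k=4; z=cv2.resize(im[y0:y1,x0:x1],None,fx=k,fy=k,interpolation=2)
    cv2.imwrite(f"pics/{c}6.png",z)
show()
E
```

```text
tool_pos: [0.564, 0.0778, 0.0116]
contact_force: [-0.5, 0.3, -0.5]
tool_pos: [0.5652, 0.0778, 0.01]
contact_force: [-0.3, 0.0, 1.1]
tool_pos: [0.5663, 0.0779, 0.0083]
contact_force: [-0.6, 0.1, -0.2]
t 6.58 tcp [0.5663 0.0779 0.0084] loc [-37.9 -58.7   8.4] tilt 35.2 zy 0.001 F [0.28 0.32 0.74] q [-0.02 -0.24  2.33  0.1   0.45  1.42] g -0.0
```

View pics/side6.png

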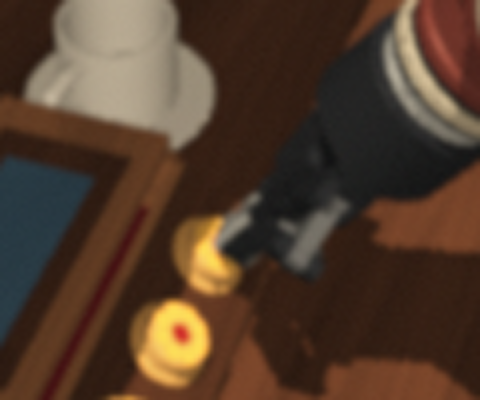

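```bash
for i in 1; do python3 -m creep '[[0,0,0,0,0,0.002,0],[0,0,0,0,0,0.0,0]]';python3 -m creep '[[0,0,0,0,0,0.002,0],[0,0,0,0,0,0.0,0]]';python3 -m creep '[[0,0,0,0,0,0.002,0],[0,0,0,0,0,0.0,0]]';  done | grep -E "tool_pos|force"; python3 - <<'E'
from h import *
for c,(x0,y0,x1,y1) in (("side",(200,240,350,390)),):
    im=manip.grab_frame(c); k=4; z=cv2.resize(im[y0:y1,x0:x1],None,fx=k,fy=k,interpolation=2)
    cv2.imwrite(f"pics/{c}7.png",z)
show()
E
```

```text
tool_pos: [0.5675, 0.0779, 0.0067]
contact_force: [-0.5, -0.0, -0.6]
tool_pos: [0.5688, 0.078, 0.0053]
contact_force: [-0.5, -0.2, 1.0]
tool_pos: [0.57, 0.0781, 0.0037]
contact_force: [-1.0, 0.5, 2.1]
t 7.13 tcp [0.5699 0.0781 0.0037] loc [-34.2 -58.7   3.7] tilt 35.2 zy 0.001 F [-1.44 -0.21  0.18] q [-0.02 -0.22  2.32  0.1   0.43  1.42] g 0.0
```

View pics/side7.png

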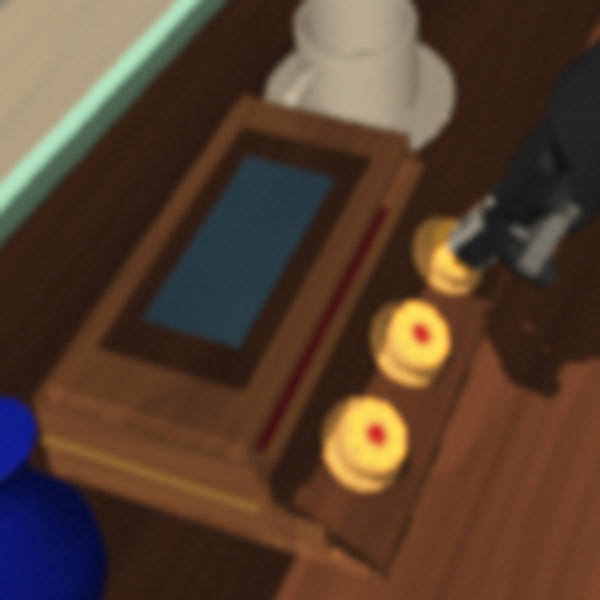

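```bash
for i in 1; do python3 -m creep '[[0,0,0,0,0,0.002,0],[0,0,0,0,0,0.0,0]]';python3 -m creep '[[0,0,0,0,0,0.002,0],[0,0,0,0,0,0.0,0]]';python3 -m creep '[[0,0,0,0,0,0.002,0],[0,0,0,0,0,0.0,0]]';  done | grep -E "tool_pos|force"; python3 - <<'E'
from h import *
for c,(x0,y0,x1,y1) in (("side",(200,240,350,390)),):
    im=manip.grab_frame(c); k=4; z=cv2.resize(im[y0:y1,x0:x1],None,fx=k,fy=k,interpolation=2)
    cv2.imwrite(f"pics/{c}8.png",z)
show()
E
```

```text
tool_pos: [0.5711, 0.0781, 0.0021]
contact_force: [-1.0, -0.3, 3.3]
tool_pos: [0.5723, 0.0782, 0.0004]
contact_force: [-1.7, 0.2, 3.0]
tool_pos: [0.5734, 0.0783, -0.0013]
contact_force: [-1.0, -0.2, 3.3]
t 7.68 tcp [ 0.5734  0.0782 -0.0012] loc [-30.8 -58.7  -1.2] tilt 35.2 zy 0.001 F [-1.57  0.2   3.08] q [-0.02 -0.2   2.31  0.1   0.42  1.42] g 0.0
```

View pics/side8.png

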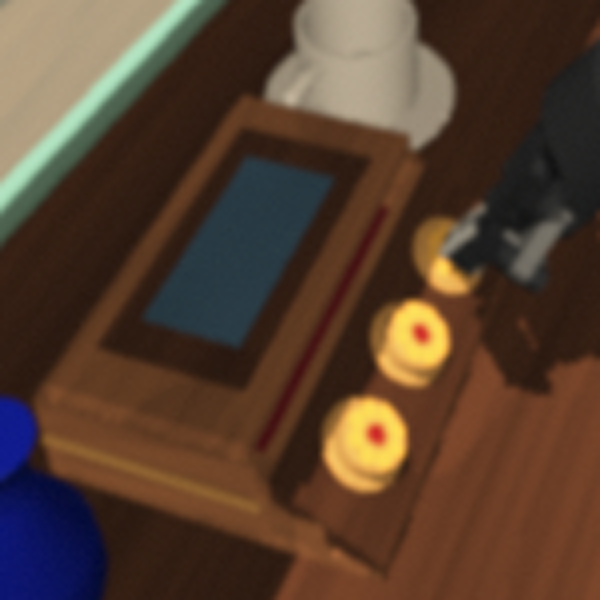

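```bash
for i in 1; do python3 -m creep '[[0,0,0,0,0,0.001,0],[0,0,0,0,0,0.0,0]]';python3 -m creep '[[0,0,0,0,0,0.001,0],[0,0,0,0,0,0.0,0],[0,0,0,0,0,0.0,0]]';  done | grep -E "tool_pos|force"; python3 - <<'E'
from h import *
for c,(x0,y0,x1,y1) in (("side",(200,240,350,390)),):
    im=manip.grab_frame(c); k=4; z=cv2.resize(im[y0:y1,x0:x1],None,fx=k,fy=k,interpolation=2)
    cv2.imwrite(f"pics/{c}9.png",z)
show()
E
```

```text
tool_pos: [0.5738, 0.0783, -0.0018]
contact_force: [-7.8, -1.2, 9.1]
tool_pos: [0.574, 0.0783, -0.002]
contact_force: [-22.6, -3.1, 22.5]
t 8.15 tcp [ 0.574   0.0783 -0.0021] loc [-30.2 -58.7  -2.1] tilt 35.2 zy 0.002 F [-22.6   -3.78  22.16] q [-0.02 -0.19  2.31  0.1   0.42  1.42] g 0.0
```

View pics/side9.png

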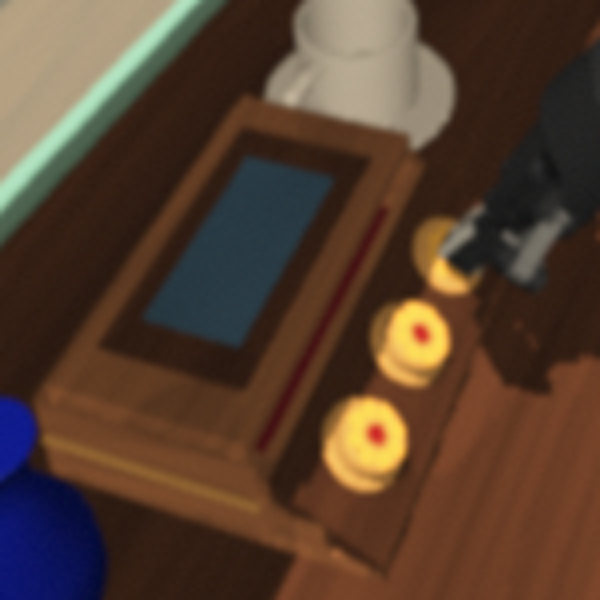

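```bash
python3 -m creep '[[0,0,0,0,0,-0.012,0],[0,0,0,0,0,-0.012,0],[0,0,0,0,-0.029,0,0],[0,0,0,0,-0.029,0,0],[0,0,0,0,0,0,0],[0,0,0,0,0,0.008,0],[0,0,0,0,0,0,0]]'; python3 - <<'E'
from h import *
show()
E
python3 -m creep '[[0,0,0,0,0,0.004,0],[0,0,0,0,0,0.002,0],[0,0,0,0,0,0.002,0],[0,0,0,0,0,0.0,0]]' 
python3 -m creep '[[0,0,0,0,0,0.001,0],[0,0,0,0,0,0.001,0],[0,0,0,0,0,0.0,0]]' 
python3 - <<'E'
from h import *
show()
for c,(x0,y0,x1,y1) in (("side",(200,240,350,390)),):
    im=manip.grab_frame(c); k=4; z=cv2.resize(im[y0:y1,x0:x1],None,fx=k,fy=k,interpolation=2)
    cv2.imwrite(f"pics/{c}10.png",z)
E
```

```text
time: 8.73
tool_pos: [0.5613, 0.1361, 0.009]
tool_rot: [-0.008, 0.953, 0.028, 0.301]
contact_force: [0.0, -0.6, -0.2]
gripper_width: -0.004
t 8.73 tcp [0.5613 0.1361 0.009 ] loc [-39.8  -0.3   9. ] tilt 35.1 zy 0.002 F [ 0.01 -0.63 -0.18] q [ 0.13 -0.21  2.3  -0.1   0.44  1.73] g -0.0
time: 9.07
tool_pos: [0.5663, 0.1355, 0.0032]
tool_rot: [-0.008, 0.953, 0.027, 0.302]
contact_force: [-2.6, -0.4, 0.8]
gripper_width: 0.001
time: 9.32
tool_pos: [0.5674, 0.1357, 0.0017]
tool_rot: [-0.008, 0.953, 0.027, 0.302]
contact_force: [-3.4, -2.5, 0.8]
gripper_width: -0.001
t 9.32 tcp [0.5674 0.1357 0.0017] loc [-33.7  -1.    1.7] tilt 35.2 zy 0.001 F [-3.37 -2.46  0.82] q [ 0.13 -0.18  2.29 -0.11  0.42  1.73] g -0.0
```

View pics/side10.png

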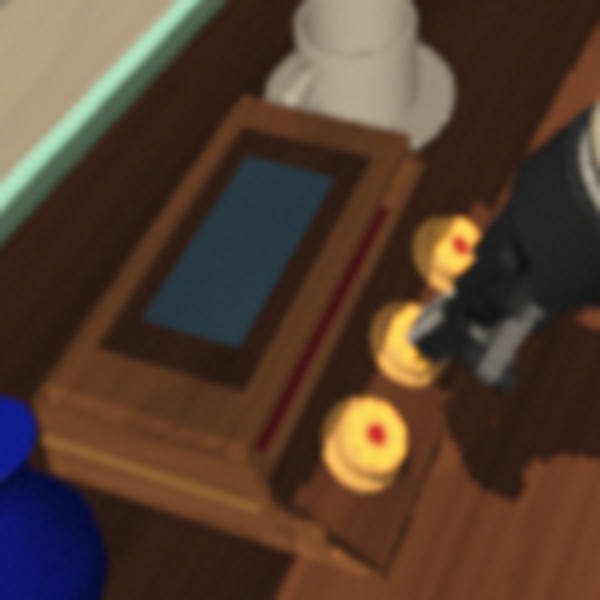

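```bash
python3 -m creep '[[0,0,0,0,0,0.001,0],[0,0,0,0,0,0.001,0],[0,0,0,0,0,0.0,0]]' 
python3 -m creep '[[0,0,0,0,0,0.001,0],[0,0,0,0,0,0.0,0],[0,0,0,0,0,0.0,0]]' 
python3 - <<'E'
from h import *
show()
for c,(x0,y0,x1,y1) in (("side",(200,240,350,390)),):
    im=manip.grab_frame(c); k=4; z=cv2.resize(im[y0:y1,x0:x1],None,fx=k,fy=k,interpolation=2)
    cv2.imwrite(f"pics/{c}11.png",z)
E
```

```text
time: 9.62
tool_pos: [0.5687, 0.136, 0.0002]
tool_rot: [-0.008, 0.953, 0.027, 0.302]
contact_force: [-2.9, -2.4, 2.4]
gripper_width: -0.001
time: 9.87
tool_pos: [0.5693, 0.1361, -0.0005]
tool_rot: [-0.008, 0.953, 0.027, 0.302]
contact_force: [-3.1, -2.9, 3.1]
gripper_width: 0.001
t 9.87 tcp [ 5.693e-01  1.361e-01 -5.000e-04] loc [-31.8  -0.8  -0.5] tilt 35.2 zy 0.001 F [-3.11 -2.89  3.14] q [ 0.13 -0.17  2.29 -0.11  0.41  1.73] g 0.0
```

View pics/side11.png

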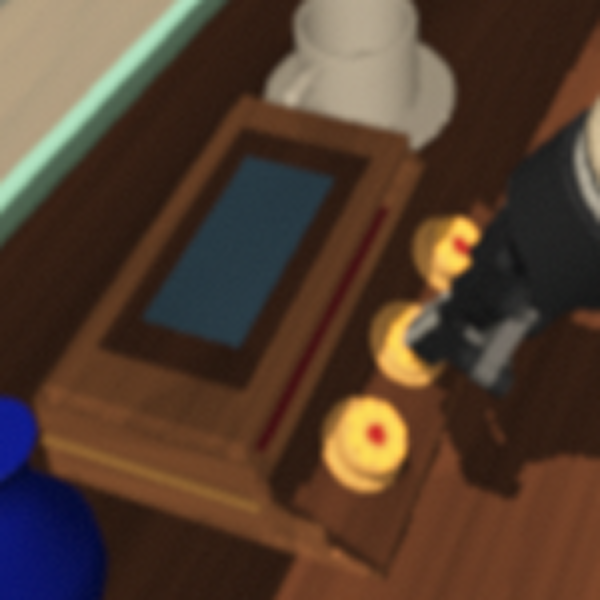

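```bash
python3 -m creep '[[0,0,0,0,0,0.001,0],[0,0,0,0,0,0.0,0],[0,0,0,0,0,0.0,0]]' 
python3 - <<'E'
from h import *
show()
for c,(x0,y0,x1,y1) in (("side",(200,240,350,390)),):
    im=manip.grab_frame(c); k=4; z=cv2.resize(im[y0:y1,x0:x1],None,fx=k,fy=k,interpolation=2)
    cv2.imwrite(f"pics/{c}12.png",z); print(np.abs(z.astype(int)-cv2.imread("pics/side11.png"))[100:450,0:380].mean())
E
```

```text
time: 10.17
tool_pos: [0.5699, 0.1362, -0.0013]
tool_rot: [-0.008, 0.953, 0.027, 0.302]
contact_force: [-2.8, -2.1, 2.5]
gripper_width: -0.001
t 10.17 tcp [ 0.5699  0.1362 -0.0013] loc [-31.1  -0.7  -1.3] tilt 35.2 zy 0.001 F [-2.78 -2.11  2.5 ] q [ 0.13 -0.17  2.29 -0.11  0.41  1.73] g -0.0
0.7215989974937344
```

```bash
python3 -m creep '[[0,0,0,0,0,-0.012,0],[0,0,0,0,0,-0.012,0],[0,0,0,0,-0.029,0,0],[0,0,0,0,-0.029,0,0],[0,0,0,0,0,0,0],[0,0,0,0,0,0.010,0],[0,0,0,0,0,0,0]]'; python3 - <<'E'
from h import *
show()
E
python3 -m creep '[[0,0,0,0,0,0.004,0],[0,0,0,0,0,0.002,0],[0,0,0,0,0,0.001,0],[0,0,0,0,0,0.001,0],[0,0,0,0,0,0.0,0]]' 
python3 - <<'E'
from h import *
show()
for c,(x0,y0,x1,y1) in (("side",(200,240,350,390)),):
    im=manip.grab_frame(c); k=4; z=cv2.resize(im[y0:y1,x0:x1],None,fx=k,fy=k,interpolation=2)
    cv2.imwrite(f"pics/{c}13.png",z)
E
```

```text
time: 10.8
tool_pos: [0.5587, 0.1943, 0.0096]
tool_rot: [-0.009, 0.953, 0.028, 0.302]
contact_force: [-0.3, 0.3, 0.2]
gripper_width: -0.004
t 10.8 tcp [0.5587 0.1943 0.0096] loc [-39.2  58.    9.6] tilt 35.2 zy 0.002 F [-0.32  0.26  0.15] q [ 0.28 -0.16  2.26 -0.29  0.46  2.01] g -0.0
time: 11.22
tool_pos: [0.5633, 0.1936, 0.0036]
tool_rot: [-0.008, 0.953, 0.027, 0.302]
contact_force: [-0.6, -0.1, -0.6]
gripper_width: 0.004
t 11.22 tcp [0.5633 0.1936 0.0036] loc [-34.7  57.    3.6] tilt 35.2 zy 0.001 F [-0.6  -0.1  -0.62] q [ 0.27 -0.14  2.25 -0.3   0.44  2.02] g 0.0
```

View pics/side13.png

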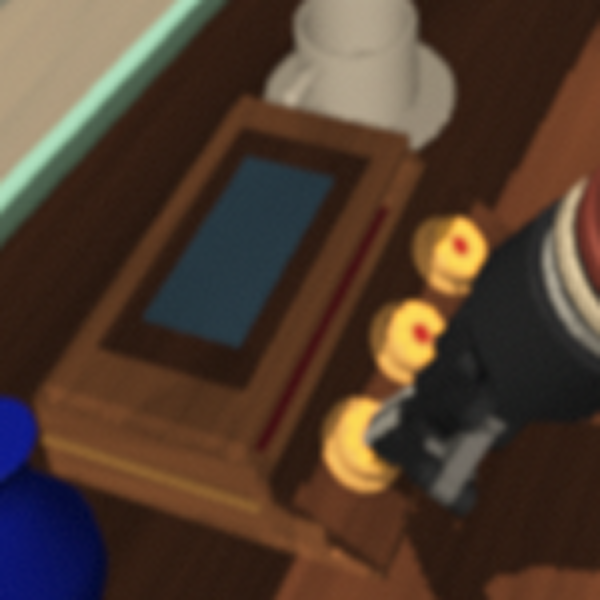

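```bash
python3 -m creep '[[0,0,0,0,0,0.001,0],[0,0,0,0,0,0.001,0],[0,0,0,0,0,0.001,0],[0,0,0,0,0,0.001,0],[0,0,0,0,0,0,0]]' 
python3 - <<'E'
from h import *
show()
for c,(x0,y0,x1,y1) in (("side",(200,240,350,390)),):
    im=manip.grab_frame(c); k=4; z=cv2.resize(im[y0:y1,x0:x1],None,fx=k,fy=k,interpolation=2)
    cv2.imwrite(f"pics/{c}14.png",z);print(np.abs(z.astype(int)-cv2.imread("pics/side13.png"))[100:400,0:330].mean())
E
```

```text
time: 11.68
tool_pos: [0.5656, 0.194, 0.0002]
tool_rot: [-0.008, 0.953, 0.027, 0.302]
contact_force: [0.4, -0.3, -0.3]
gripper_width: 0.0
t 11.68 tcp [5.656e-01 1.940e-01 2.000e-04] loc [-32.4  57.3   0.2] tilt 35.2 zy 0.002 F [ 0.4  -0.29 -0.28] q [ 0.27 -0.12  2.24 -0.3   0.43  2.02] g 0.0
2.1828080808080808
```

```bash
python3 - <<'E'
from h import *
im=manip.grab_frame("side"); cv2.imwrite("pics/s15.png",cv2.resize(im[200:400,150:450],None,fx=2.6,fy=2.6,interpolation=2))
E
```

```text
(no output)
```

View pics/s15.png

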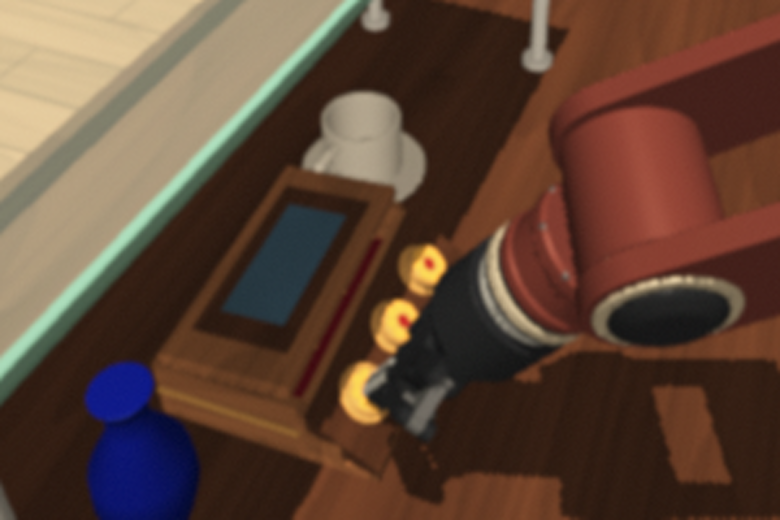

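```bash
python3 -m creep '[[0,0,0,0,0,0.001,0],[0,0,0,0,0,0.001,0],[0,0,0,0,0,0,0]]' ; python3 -m creep '[[0,0,0,0,0,0.001,0],[0,0,0,0,0,0.001,0],[0,0,0,0,0,0,0]]' 
python3 - <<'E'
from h import *
show()
for c,(x0,y0,x1,y1) in (("side",(200,240,350,390)),):
    im=manip.grab_frame(c); k=4; z=cv2.resize(im[y0:y1,x0:x1],None,fx=k,fy=k,interpolation=2)
    cv2.imwrite(f"pics/{c}16.png",z);print(np.abs(z.astype(int)-cv2.imread("pics/side14.png"))[100:400,0:330].mean())
E
```

```text
time: 12.03
tool_pos: [0.5667, 0.1942, -0.0013]
tool_rot: [-0.008, 0.953, 0.027, 0.302]
contact_force: [-1.2, 0.3, 2.3]
gripper_width: 0.001
time: 12.28
tool_pos: [0.5675, 0.1942, -0.0024]
tool_rot: [-0.008, 0.953, 0.027, 0.302]
contact_force: [-16.7, -2.2, 16.7]
gripper_width: -0.001
t 12.28 tcp [ 0.5675  0.1942 -0.0024] loc [-30.5  57.4  -2.4] tilt 35.2 zy 0.001 F [-16.72  -2.17  16.72] q [ 0.27 -0.11  2.24 -0.3   0.43  2.02] g -0.0
13.054723905723906
```

View pics/side16.png

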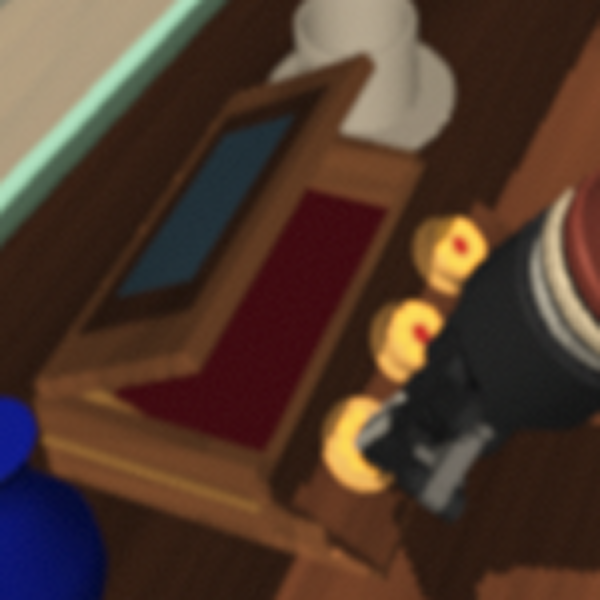

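```bash
python3 -m creep '[[0,0,0,0,0,-0.02,0],[0,0,0,0,0,-0.03,0],[0,0,0,0,0,-0.02,0],[0,0,0,0,0,0,0]]' ; cat >> h.py <<'E'
def fk(q,k):
    a,d,h,L1,L2,Lt=k
    r23=R.from_euler('y',q[1]+q[2]); rw=r23*R.from_euler('z',q[3])*R.from_euler('y',q[4])
    return R.from_euler('z',q[0]).apply(np.array([a,d,h])+R.from_euler('y',q[1]).apply([0,0,L1])+r23.apply([0,0,L2])+rw.apply([0,0,Lt]))
E
python3 - <<'E'
from h import *
show()
D=[([-1.452,.05338,1.6143,0,1.476],[.14715,-.6070,.1918]),([-.01,-.33,1.99,0,1.48],[.4611,.0715,.1727]),([-.05,-.92,2.45,.07,1.03],[.4556,.07,.1652]),([-.03,-.54,2.39,.07,.69],[.5226,.0749,.0803]),([-.02,-.2,2.31,.1,.42],[.5734,.0782,-.0012]),([.13,-.17,2.29,-.11,.41],[.5699,.1362,-.0013]),([.27,-.11,2.24,-.3,.43],[.5675,.1942,-.0024])]
s=manip.state(); D.append((s["joint_pos"],s["tool_pos"]))
g=lambda k:np.concatenate([fk(np.array(q),k)-p for q,p in D])
o=least_squares(g,[0,.07,.3,.4,.4,.2]); print(o.x.round(4),(1000*o.fun).round(1))
np.save("k.npy",o.x)
E
```

```text
time: 12.67
tool_pos: [0.5288, 0.1928, 0.0585]
tool_rot: [-0.009, 0.952, 0.027, 0.306]
contact_force: [0.3, 0.1, 0.6]
gripper_width: -0.004
t 12.67 tcp [0.5288 0.1928 0.0585] loc [-69.2  58.1  58.5] tilt 35.6 zy 0.003 F [0.3  0.05 0.64] q [ 0.29 -0.35  2.31 -0.25  0.58  1.97] g -0.0
[0.0392 0.0737 0.1323 0.3537 0.5487 0.2426] [ -2.5  16.3  -2.   11.1  -2.6   2.7 -12.4  -3.9   1.5   1.9  -6.1   4.5
   7.5  -6.3   0.2   4.    2.4  -2.4   0.2   8.3  -3.8  -1.8   9.7  -0.7]
```

```bash
python3 - <<'E'
from h import *
D=[([-1.452,.05338,1.6143,0,1.476],[.14715,-.6070,.1918]),([-.02,-.42,2.38,.08,.58],[.5377,.0762,.0475]),([-.02,-.35,2.36,.09,.52],[.5495,.0769,.0320]),([-.02,-.3,2.34,.09,.48],[.5576,.0774,.0205]),([-.03,-.54,2.39,.07,.69],[.5226,.0749,.0803]),([-.02,-.2,2.31,.1,.42],[.5734,.0782,-.0012]),([.13,-.17,2.29,-.11,.41],[.5699,.1362,-.0013]),([.27,-.11,2.24,-.3,.43],[.5675,.1942,-.0024])]
s=manip.state(); D.append((s["joint_pos"],s["tool_pos"]))
for s4 in (1,-1):
    def g(k):
        out=[]
        for q,p in D:
            q=np.array(q,float); q[3]*=s4; 
            out.append(fk(q,k)-p)
        return np.concatenate(out)
    o=least_squares(g,[0,.07,.3,.4,.4,.2]); print(s4,o.x.round(4),(1000*o.fun).round(1))
    np.save("k%d.npy"%s4,o.x)
E
```

```text
1 [0.0412 0.074  0.1072 0.3744 0.555  0.2334] [-1.   7.   2.2 -1.9 -2.7 -1.1  1.4 -3.5  0.2  5.6 -5.   4.1 -5.9 -6.
  3.   5.5 -6.3 -0.3  2.4  3.  -2.8 -0.3  9.7 -4.  -6.5  9.9 -1.2]
-1 [0.2198 0.0713 0.0383 0.221  0.4227 0.0397] [  1.  -32.2 -13.4   6.8 -17.5  -0.5   1.2 -18.3   1.7  -1.7 -18.8   5.6
  14.2 -21.4  -1.6 -10.7 -19.7   6.6 -18.4   9.6   4.3 -32.7  32.9   3.6
 -17.6  42.6  -6.3]
```

```bash
cat >> h.py <<'E'
OFF=.038
def zd(t): t=np.radians(t); return np.array([np.sin(t),0,-np.cos(t)])
def tcp(tip,t): return w(np.asarray(tip)+OFF*zd(t))  # tip in box m -> reported TCP world
E
python3 - <<'E'
from h import *
k=np.load("k1.npy")
s=manip.state()
for tilt in (50,55,62,68):
  for tip in ([-.09,.03,.095],[.004,.03,.065],[.03,.03,.105]):
    P=tcp(tip,tilt); Z=Rb.apply(zd(tilt))
    def g(q):
        rw=R.from_euler('z',q[0])*R.from_euler('y',q[1]+q[2])*R.from_euler('z',q[3])*R.from_euler('y',q[4])
        return np.r_[(fk(q,k)-P),rw.apply([0,0,1])-Z]
    o=least_squares(g,s["joint_pos"][:5],bounds=([-3,-1.01,.06,-1.02,.09],[3,2.22,2.58,4.17,2.62])); print(tilt,tip,o.x.round(2),round(o.cost,6))
E
```

```text
50 [-0.09, 0.03, 0.095] [ 0.22 -0.45  2.44 -0.42  0.32] 0.0
50 [0.004, 0.03, 0.065] [ 0.19 -0.11  2.22 -0.58  0.19] 0.0
50 [0.03, 0.03, 0.105] [ 0.18 -0.1   2.13 -0.39  0.25] 0.0
55 [-0.09, 0.03, 0.095] [ 0.22 -0.47  2.47 -0.66  0.23] 0.0
55 [0.004, 0.03, 0.065] [ 0.18 -0.13  2.26 -1.02  0.12] 4.7e-05
55 [0.03, 0.03, 0.105] [ 0.18 -0.1   2.17 -0.71  0.16] 0.0
62 [-0.09, 0.03, 0.095] [ 0.2  -0.54  2.53 -1.02  0.15] 0.000177
62 [0.004, 0.03, 0.065] [ 0.15 -0.26  2.3  -1.02  0.09] 0.002137
62 [0.03, 0.03, 0.105] [ 0.15 -0.17  2.21 -1.02  0.09] 0.000717
68 [-0.09, 0.03, 0.095] [ 0.15 -0.65  2.58 -1.02  0.09] 0.001456
68 [0.004, 0.03, 0.065] [ 0.15 -0.4   2.36 -1.02  0.09] 0.006453
68 [0.03, 0.03, 0.105] [ 0.15 -0.29  2.24 -1.02  0.09] 0.003928
```

```bash
python3 - <<'E'
from h import *
s=manip.state()
to(tcp([-.06,.03,.108],48),48)
E
```

```text
shift tool mm [44.4 28.2  2.1] turn [-0.21 12.38  0.13]
```

```bash
python3 -m creep '[[0,0,0,0.02,0.014,-0.01,0],[0,0,0,0.024,0.014,0.01,0],[0,4.1,0,0,0,0.0,0],[0,4.1,0,0,0,0,0],[0,4.1,0,0,0,0,0],[0,0,0,0,0,0,0],[0,0,0,0,0,0,0]]'
python3 - <<'E'
from h import *
show()
for c,(x0,y0,x1,y1) in (("side",(200,225,360,385)),("top",(200,150,360,290))):
    im=manip.grab_frame(c); k=3.7; z=cv2.resize(im[y0:y1,x0:x1],None,fx=k,fy=k,interpolation=2)
    for o,col in ((0,(0,255,0)),(.038,(255,255,0))):
        u=proj(c,manip.state()["tool_pos"]-o*rot(manip.state()["tool_rot"]).apply([0,0,1]))[0]; cv2.drawMarker(z,(int((u[0]-x0)*k),int((u[1]-y0)*k)),col,1,12)
    cv2.imwrite(f"pics/{c}17.png",z)
to(tcp([-.06,.03,.108],48),48)
E
```

```text
time: 13.25
tool_pos: [0.5636, 0.1657, 0.0771]
tool_rot: [-0.011, 0.916, 0.026, 0.401]
contact_force: [0.3, -0.6, -0.3]
gripper_width: 0.004
t 13.25 tcp [0.5636 0.1657 0.0771] loc [-35.9  29.1  77.1] tilt 47.2 zy 0.002 F [ 0.27 -0.62 -0.29] q [ 0.23 -0.38  2.38 -0.38  0.35  2.04] g 0.0
shift tool mm [ 2.9 -0.5 -0.2] turn [-0.13  0.49  0.14]
```

View pics/side17.png

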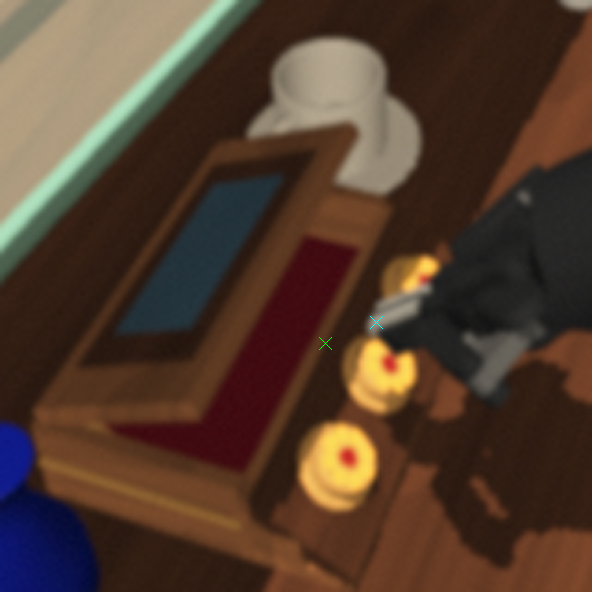

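View pics/top17.png

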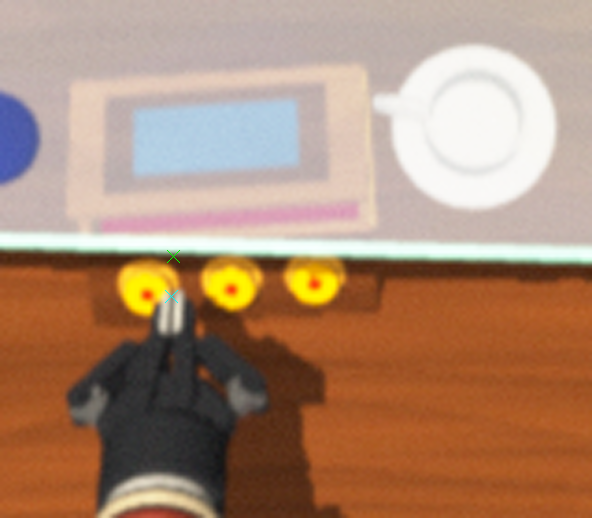

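```bash
cat >> h.py <<'E'
def lidpts(th):
    P=[]
    for y in (.1,-.1):
        for zz in (0,.012):
            P.append(w([.084-.1*np.cos(th)+zz*np.sin(th),y,.055+.1*np.sin(th)+zz*np.cos(th)]))
    return np.array(P)
E
python3 - <<'E'
from h import *
for th in (0,.2,.3,.36,.42,.5,.6): print(th,((proj("side",lidpts(th))-[200,225])*3.7).round(0).tolist())
E
```

```text
0 [[233.0, 486.0], [231.0, 470.0], [383.0, 192.0], [382.0, 177.0]]
0.2 [[225.0, 459.0], [218.0, 441.0], [379.0, 166.0], [374.0, 150.0]]
0.3 [[218.0, 444.0], [209.0, 426.0], [374.0, 152.0], [368.0, 136.0]]
0.36 [[213.0, 435.0], [202.0, 416.0], [371.0, 144.0], [363.0, 128.0]]
0.42 [[208.0, 426.0], [195.0, 407.0], [367.0, 136.0], [358.0, 120.0]]
0.5 [[199.0, 413.0], [185.0, 395.0], [360.0, 125.0], [350.0, 109.0]]
0.6 [[186.0, 398.0], [170.0, 380.0], [351.0, 112.0], [339.0, 96.0]]
```

```bash
for i in 1 2; do python3 -m creep '[[0,0,0,0,0,0,0],[0,0,0,0,0,0,0],[0,0,0,0,0,0,0],[0,0,0,0,0,0,0],[0,0,0,0,0,0,0],[0,0,0,0,0,0,0],[0,0,0,0,0,0,0],[0,0,0,0,0,0,0],[0,0,0,0,0,0,0],[0,0,0,0,0,0,0],[0,0,0,0,0,0,0],[0,0,0,0,0,0,0],[0,0,0,0,0,0,0],[0,0,0,0,0,0,0],[0,0,0,0,0,0,0],[0,0,0,0,0,0,0],[0,0,0,0,0,0,0],[0,0,0,0,0,0,0]]' >/dev/null
done; python3 - <<'E'
from h import *
show()
x0,y0,k=200,225,3.7
A=[]
for i in range(3):
    im=manip.grab_frame("side"); z=cv2.resize(im[y0:y0+160,x0:x0+160],None,fx=k,fy=k,interpolation=2); A.append(z.astype(int))
print([np.abs(A[i]-A[i+1])[100:430,50:350].mean() for i in (0,1)])
for th,c in ((.30,(0,0,255)),(.36,(0,255,0)),(.42,(255,255,0))):
    for u in proj("side",lidpts(th)): cv2.drawMarker(z,(int((u[0]-x0)*k),int((u[1]-y0)*k)),c,0,8)
cv2.imwrite("pics/side18.png",z)
for tip in ([-.006,.03,.061],[-.004,.03,.062]): to(tcp(tip,48),48)
E
```

```text
t 16.35 tcp [0.565  0.166  0.0797] loc [-34.5  29.3  79.7] tilt 47.5 zy 0.002 F [-0.34 -0.07 -0.11] q [ 0.23 -0.38  2.38 -0.38  0.35  2.05] g 0.0
[np.float64(1.0455791245791246), np.float64(0.8057407407407408)]
shift tool mm [ 5.8 -0.5 71.6] turn [-0.12  0.48  0.15]
shift tool mm [ 7.9 -0.5 72.4] turn [-0.12  0.48  0.15]
```

View pics/side18.png

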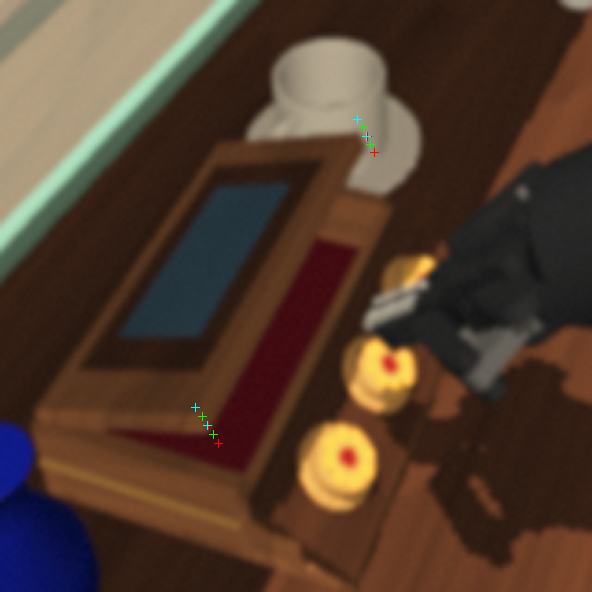

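```bash
python3 -m creep '[[0,0,0,0.006,0,0.015,0],[0,0,0,0,0,0.018,0],[0,0,0,0,0,0.017,0],[0,0,0,0,0,0,0],[0,0,0,0,0,0,0]]'
cat > v.py <<'E'
from h import *
import sys
n=sys.argv[1]; show(); s=manip.state(); tilt=np.degrees(np.arctan2(*(lambda z:(z[0],-z[2]))(Rb.inv().apply(rot(s["tool_rot"]).as_matrix()[:,2]))))
print("tip loc",(1000*(loc(s["tool_pos"])-OFF*zd(tilt))).round(1))
x0,y0,k=180,215,3.3
im=manip.grab_frame("side"); z=cv2.resize(im[y0:y0+180,x0:x0+180],None,fx=k,fy=k,interpolation=2)
ths=[float(a) for a in sys.argv[2:]]
for th,c in zip(ths,((0,0,255),(0,255,0),(255,255,0),(255,0,255))):
    for u in proj("side",lidpts(th)): cv2.drawMarker(z,(int((u[0]-x0)*k),int((u[1]-y0)*k)),c,0,6)
cv2.imwrite(f"pics/{n}.png",z)
E
python3 v.py s19 .3 .36 .42
```

```text
time: 16.92
tool_pos: [0.6054, 0.168, 0.0492]
tool_rot: [-0.011, 0.915, 0.026, 0.402]
contact_force: [-1.1, 0.2, 0.2]
gripper_width: -0.002
t 16.92 tcp [0.6054 0.168  0.0492] loc [ 6.  29.2 49.2] tilt 47.4 zy 0.001 F [-1.11  0.17  0.19] q [ 0.21 -0.19  2.3  -0.49  0.25  2.15] g -0.0
tip loc [-22.   29.2  74.9]
```

View pics/s19.png

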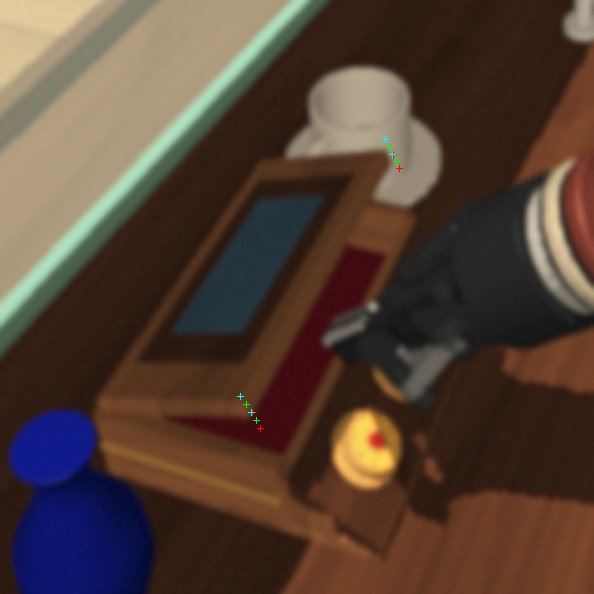

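```bash
python3 -m creep '[[0,0,0,-0.001,0,0.006,0],[0,0,0,0,0,0.006,0],[0,0,0,0,0,0.006,0],[0,0,0,0,0,0.005,0],[0,0,0,0,0,0,0],[0,0,0,0,0,0,0]]'
python3 v.py s20 .3 .36 .42
```

```text
time: 17.47
tool_pos: [0.6221, 0.1691, 0.0337]
tool_rot: [-0.011, 0.915, 0.026, 0.402]
contact_force: [-0.7, 0.9, -0.7]
gripper_width: -0.004
t 17.47 tcp [0.6221 0.1691 0.0337] loc [22.7 29.4 33.7] tilt 47.5 zy 0.002 F [-0.72  0.9  -0.7 ] q [ 0.2  -0.11  2.26 -0.57  0.2   2.23] g -0.0
tip loc [-5.3 29.4 59.4]
```

View pics/s20.png

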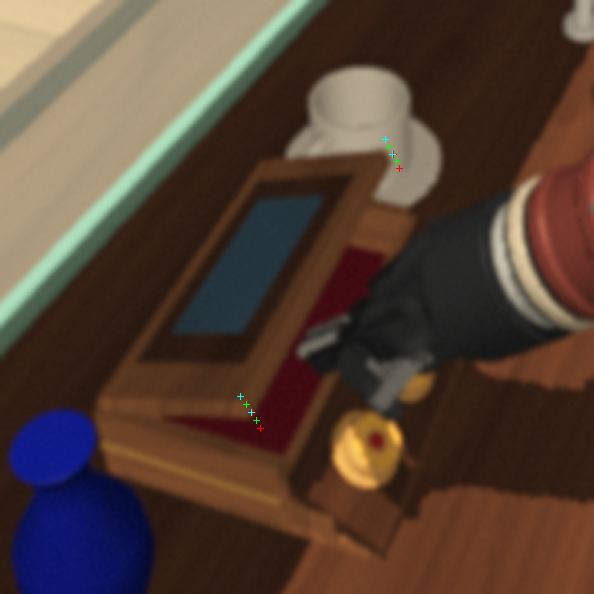

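```bash
python3 - <<'E'
from h import *
f=lambda p:((proj("side",w(np.array(p)/1000))[0]-[180,215])*3.3).round(0)
print("tip",f([-5.3,29.4,59.4]),"up",f([2,29.4,67.5]),"lip.36",f([-9.6,29.4,90.2]),"wallfront",f([-16,29.4,47]))
k=manip.get_calibration("side"); print(loc(k["xyz"]))
E
```

```text
tip [310. 350.] up [298. 337.] lip.36 [314. 315.] wallfront [329. 369.]
[-0.22950237  0.42859751  0.61886112]
```

```bash
python3 -m creep '[[0,0,0,0.002,0,0,0],[0,0,0,0.002,0,0,0],[0,0,0,0.002,0,0,0],[0,0,0,0.002,0,0,0],[0,0,0,0.0015,0,0,0],[0,0,0,0.0015,0,0,0],[0,0,0,0.0015,0,0,0],[0,0,0,0.0015,0,0,0],[0,0,0,0.001,0,0,0],[0,0,0,0.001,0,0,0],[0,0,0,0.001,0,0,0],[0,0,0,0.001,0,0,0],[0,0,0,0,0,0,0],[0,0,0,0,0,0,0]]'
python3 v.py s21 .36 .42 .48
```

```text
time: 18.68
tool_pos: [0.6343, 0.1699, 0.0474]
tool_rot: [-0.011, 0.915, 0.026, 0.403]
contact_force: [-0.8, -0.1, -0.5]
gripper_width: 0.003
t 18.68 tcp [0.6343 0.1699 0.0474] loc [34.9 29.5 47.4] tilt 47.5 zy 0.002 F [-0.78 -0.15 -0.45] q [ 0.2  -0.11  2.23 -0.49  0.22  2.15] g 0.0
tip loc [ 6.9 29.5 73. ]
```

View pics/s21.png

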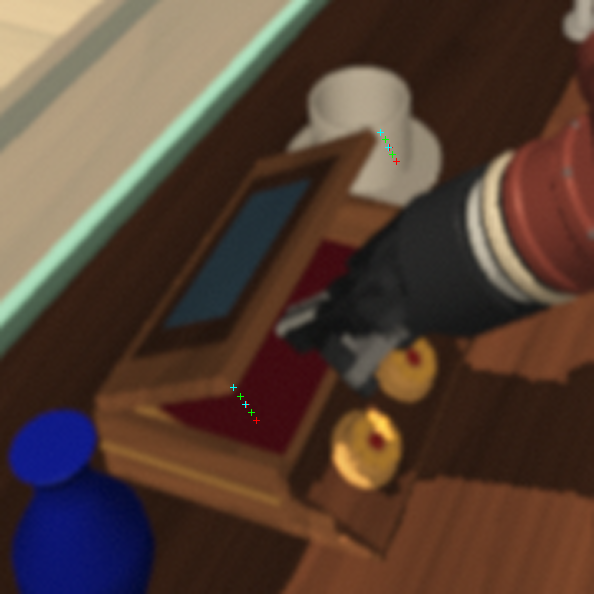

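```bash
python3 -m creep '[[0,0,0,0.001,0,0,0],[0,0,0,0.0,0,0,0],[0,0,0,0,0,0,0],[0,0,0,0,0,0,0],[0,0,0,0,0,0,0],[0,0,0,0,0,0,0]]'; python3 -m creep '[[0,0,0,0.0,0,0,0],[0,0,0,0.0,0,0,0],[0,0,0,0,0,0,0],[0,0,0,0,0,0,0],[0,0,0,0,0,0,0],[0,0,0,0,0,0,0]]'
python3 v.py s22 .48 .54 .6;  python3 -m creep '[[0,0,0,0,0,0,0],[0,0,0,0,0,0,0],[0,0,0,0,0,0,0]]'|grep force
```

```text
time: 19.23
tool_pos: [0.6349, 0.1699, 0.048]
tool_rot: [-0.011, 0.915, 0.026, 0.403]
contact_force: [-1.4, 0.4, -1.8]
gripper_width: -0.001
time: 19.73
tool_pos: [0.6349, 0.1699, 0.0481]
tool_rot: [-0.011, 0.915, 0.026, 0.403]
contact_force: [-1.5, -0.9, -1.1]
gripper_width: 0.001
t 19.73 tcp [0.6349 0.1699 0.0481] loc [35.5 29.6 48.1] tilt 47.5 zy 0.002 F [-1.51 -0.86 -1.13] q [ 0.2  -0.11  2.23 -0.49  0.23  2.15] g 0.0
tip loc [ 7.5 29.6 73.7]
contact_force: [-1.7, -0.3, -1.2]
```

View pics/s22.png

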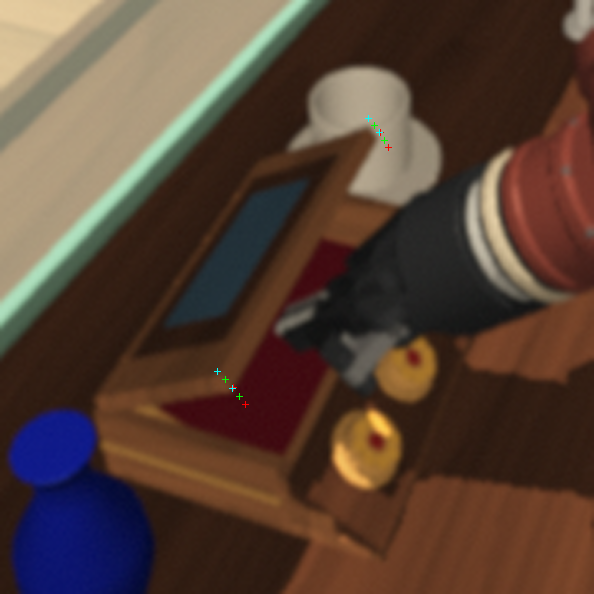

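```bash
python3 -m creep '[[0,0,0,0.0015,0,0,0],[0,0,0,0.0015,0,0,0],[0,0,0,0.0015,0,0,0],[0,0,0,0.0015,0,0,0],[0,0,0,0.0015,0,0,0],[0,0,0,0.0015,0,0,0],[0,0,0,0.0015,0,0,0],[0,0,0,0.0015,0,0,0],[0,0,0,0.0015,0,0,0],[0,0,0,0.0015,0,0,0],[0,0,0,0.0015,0,0,0],[0,0,0,0.0015,0,0,0],[0,0,0,0.0015,0,0,0],[0,0,0,0.0015,0,0,0],[0,0,0,0,0,0,0]]'
python3 v.py s23 .6 .7 .8
```

```text
time: 21.28
tool_pos: [0.6468, 0.1703, 0.0606]
tool_rot: [-0.011, 0.916, 0.026, 0.4]
contact_force: [-7.3, 0.7, -1.4]
gripper_width: -0.0
t 21.28 tcp [0.6468 0.1703 0.0606] loc [47.4 29.3 60.6] tilt 47.2 zy 0.001 F [-7.33  0.69 -1.35] q [ 0.2  -0.11  2.2  -0.42  0.26  2.07] g -0.0
tip loc [19.5 29.3 86.4]
```

View pics/s23.png

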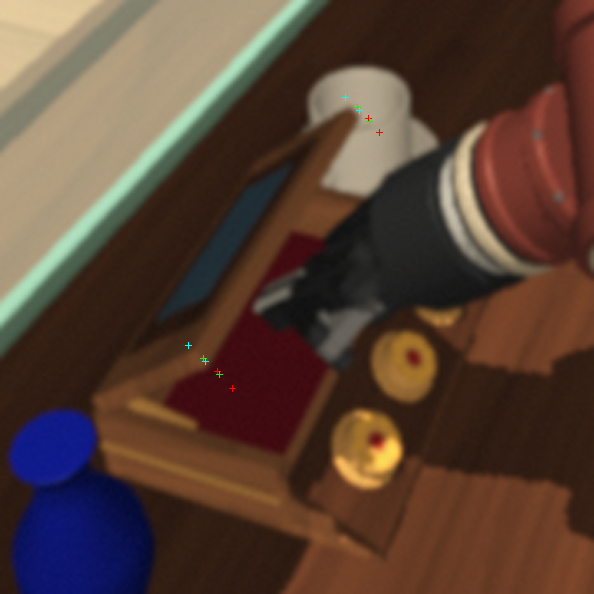

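```bash
python3 -m creep '[[0,0,0,0.0015,0,0,0],[0,0,0,0.0015,0,0,0],[0,0,0,0.0015,0,0,0],[0,0,0,0.0015,0,0,0],[0,0,0,0,0,0,0]]'
python3 v.py s24 .75 .82 .9
```

```text
time: 21.75
tool_pos: [0.6478, 0.1701, 0.0613]
tool_rot: [-0.01, 0.917, 0.026, 0.397]
contact_force: [-14.9, 0.7, -1.5]
gripper_width: 0.001
t 21.75 tcp [0.6478 0.1701 0.0613] loc [48.4 29.1 61.3] tilt 46.8 zy -0.0 F [-14.91   0.65  -1.55] q [ 0.2  -0.11  2.19 -0.4   0.27  2.05] g 0.0
tip loc [20.7 29.1 87.3]
```

View pics/s24.png

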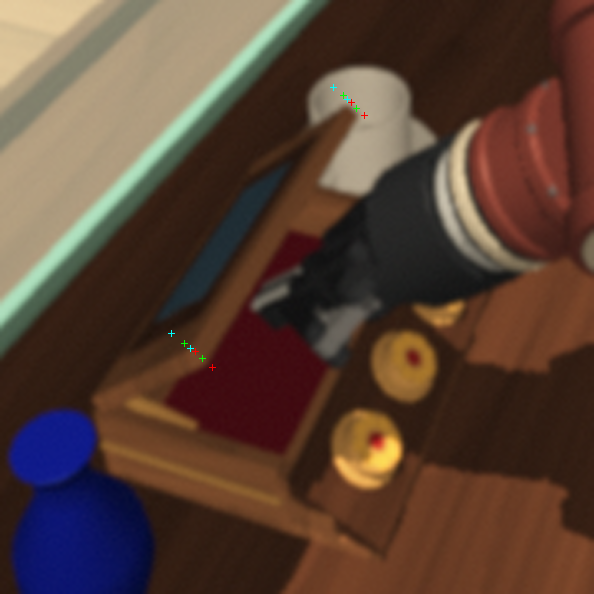

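```bash
python3 -m creep '[[0,0,0,-0.004,0,0,0],[0,0,0,-0.003,0,0,0],[0,0,0,0,0,-0.004,0],[0,0,0,0,0,-0.004,0],[0,0,0,0,0,-0.003,0],[0,0,0,0,0,0,0]]'
python3 v.py s25 .6 .7 .8
```

```text
time: 22.3
tool_pos: [0.6387, 0.1697, 0.0688]
tool_rot: [-0.011, 0.916, 0.026, 0.401]
contact_force: [-5.8, -1.9, -5.7]
gripper_width: -0.002
t 22.3 tcp [0.6387 0.1697 0.0688] loc [39.3 29.2 68.8] tilt 47.3 zy 0.001 F [-5.79 -1.92 -5.72] q [ 0.2  -0.15  2.22 -0.4   0.27  2.05] g -0.0
tip loc [11.4 29.2 94.6]
```

View pics/s25.png

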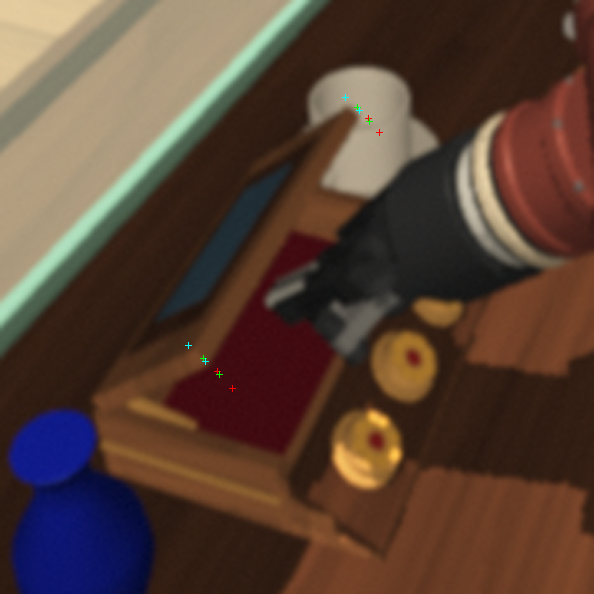

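```bash
python3 -m creep '[[0,0,0,0.0015,0,0,0],[0,0,0,0.0015,0,0,0],[0,0,0,0.0015,0,0,0],[0,0,0,0.0015,0,0,0],[0,0,0,0,0,0,0]]'
python3 -m creep '[[0,0,0,0.0015,0,0,0],[0,0,0,0.0015,0,0,0],[0,0,0,0.0015,0,0,0],[0,0,0,0,0,0,0]]'
python3 v.py s26 .75 .82 .9
```

```text
time: 22.77
tool_pos: [0.6431, 0.1704, 0.0733]
tool_rot: [-0.011, 0.915, 0.026, 0.402]
contact_force: [-1.5, -1.3, -1.7]
gripper_width: -0.004
time: 23.1
tool_pos: [0.649, 0.1711, 0.0804]
tool_rot: [-0.012, 0.914, 0.026, 0.404]
contact_force: [-2.9, 1.1, -2.3]
gripper_width: 0.002
t 23.1 tcp [0.649  0.1711 0.0804] loc [49.7 30.  80.4] tilt 47.7 zy 0.003 F [-2.93  1.07 -2.26] q [ 0.2  -0.14  2.19 -0.37  0.28  2.03] g 0.0
tip loc [ 21.6  30.  106. ]
```

View pics/s26.png

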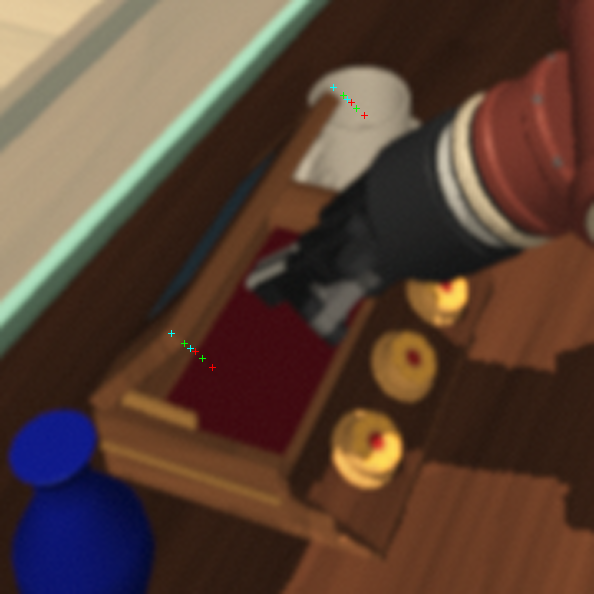

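```bash
python3 -m creep '[[0,0,0,-0.003,0,0,0],[0,0,0,-0.004,0,-0.002,0],[0,0,0,-0.003,0,-0.008,0],[0,0,0,0,0,-0.012,0],[0,0,0,0,0,-0.02,0],[0,0,0,0,0,-0.025,0],[0,0,0,0,0,-0.025,0],[0,0,0,0,0,-0.025,0],[0,0,0,0,0,0,0]]'
python3 v.py s27 .82 .87 .91
```

```text
time: 23.9
tool_pos: [0.5551, 0.1662, 0.1558]
tool_rot: [-0.012, 0.913, 0.026, 0.407]
contact_force: [1.1, 0.8, 0.6]
gripper_width: -0.002
t 23.9 tcp [0.5551 0.1662 0.1558] loc [-44.4  30.1 155.8] tilt 48.1 zy 0.004 F [1.14 0.82 0.59] q [ 0.23 -0.56  2.36 -0.26  0.53  1.92] g -0.0
tip loc [-72.7  30.1 181.2]
```

View pics/s27.png

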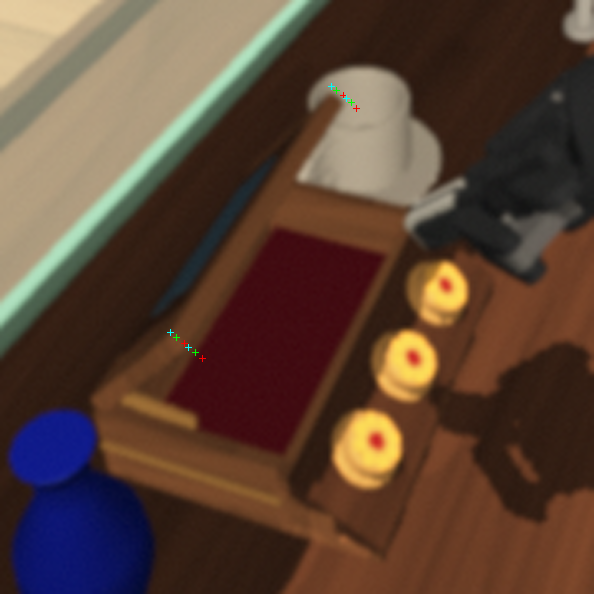

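```bash
python3 -m creep '[[0,0,0,0,0,-0.01,0],[0,0,0,0,0,0,0],[0,0,0,0,0,0,0],[0,0,0,0,0,0,0],[0,0,0,0,0,0,0],[0,0,0,0,0,0,0],[0,0,0,0,0,0,0],[0,0,0,0,0,0,0],[0,0,0,0,0,0,0],[0,0,0,0,0,0,0],[0,0,0,0,0,0,0],[0,0,0,0,0,0,0]]'
python3 v.py s28; python3 - <<'E'
from h import *
a=cv2.imread("pics/s27.png").astype(int);b=cv2.imread("pics/s28.png").astype(int); print("lid diff",np.abs(a-b)[80:480,90:380].mean())
p=cv2.imread("pics/side0.png").astype(int); q=manip.grab_frame("side").astype(int); print("vase",np.abs(p-q)[340:395,180:205].mean(),"cup",np.abs(p-q)[235:245,285:303].mean())
pt=cv2.imread("pics/top0.png").astype(int); qt=manip.grab_frame("top").astype(int); print("top vase",np.abs(pt-qt)[170:205,178:212].mean(),"cup/saucer",np.abs(pt-qt)[160:210,306:352].mean())
E
```

```text
time: 24.95
tool_pos: [0.5471, 0.165, 0.1564]
tool_rot: [-0.011, 0.915, 0.026, 0.403]
contact_force: [0.2, -0.2, 0.2]
gripper_width: 0.004
t 24.95 tcp [0.5471 0.165  0.1564] loc [-52.4  29.4 156.4] tilt 47.5 zy 0.002 F [ 0.15 -0.22  0.17] q [ 0.24 -0.59  2.37 -0.26  0.55  1.91] g 0.0
tip loc [-80.4  29.4 182.1]
lid diff 0.898698275862069
vase 0.9243636363636364 cup 0.6574074074074074
top vase 4.383753501400561 cup/saucer 3.2595652173913043
```

View pics/s28.png

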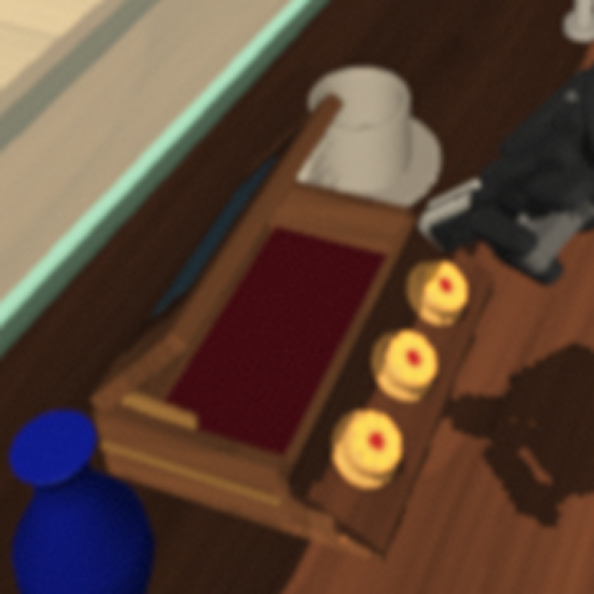

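```bash
python3 -c "
from plant import manip
print(manip.job_done())"
```

```text
the job is handed in; nothing more can be done
None
```

I handed the job in at about 25 s, with the lid standing open by itself and the hand well clear.

**What I did**
- **Rosettes:** I pressed right, then middle, then left. The left one was the release and the lid popped up.
- **Hold:** I let the bobbing settle, put the closed fingers about 24 mm under the front edge, and held the lid still at about 0.5 rad. The force was about 2 N for more than a second.
- **Opening:** I eased the lid back until the force dropped after the click, then withdrew the hand.

**Last checks**
- The lid lies at about 0.9 rad by picture, and pictures about a second apart show no movement.
- The wrist force is about zero, so nothing is being touched.
- The vase and cup look the same as at the start in the side view. The top view showed small brightness differences around the vase, cup and saucer. I put these down to shadows and the raised lid, but did not check further.

**What disagreed or went wrong**
- **Tool position:** the reported TCP lay about 38 mm beyond the fingertips seen in the pictures. Contact with the rosettes showed the same offset, so I worked from the visible tips.
- **Rosette forces:** the first rosette was pressed to its end stop at about 32 N and the left one at about 24 N. The first is above the advised 25 N, but both are under the 50 N limit.
- **Jam:** the lift jammed once at about 0.73 rad and 15 N because the fingers were in too deep. I lowered them, drew back about 11 mm, and the lift then went through.

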